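Put the green power bank away in the stock drawer

ROBOT

A 7-joint arm with a two-finger parallel gripper is mounted at the origin on the work surface. World frame = base frame: x ahead of the robot, y to its left, z up, the work surface at z = 0. Lengths are in m, angles in rad, forces in N, time in s.
With the tool pointing down it reaches from about 0.425 to 0.875 m from the base axis. Payload 8.4 kg.
Tool frame: the origin (TCP) lies at the very end of the fingers, on their centre line; the grasp point (between the pads) lies 19 mm behind it; z points along the fingers, y is the direction in which the jaws open and shut (so a half turn about z gives the same grasp; the last joint's range is limited). The gripper opens to 87 mm and grips with 3 to 60 N. Pads are 19 mm wide; open, the fingers measure 117 mm over their backs; the gripper's body (75 mm by 190 mm) begins 51 mm behind the grasp point.
Start: joints at [1.122, 0.333, 0.04, 1.465, -0.013, 1.343, -0.059], TCP at [0.223, -0.611, 0.223] pointing down, gripper open.
Joint ranges: [-2.58, 2.58], [-0.38, 2.09], [-1.3, 1.39], [0.25, 2.4], [-1.5, 4.64], [0.08, 2.09], [-2.65, 2.65]. Speed limits (rad/s): [2.22, 2.22, 2.79, 2.79, 3.14, 3.14, 3.14].

INTERFACE

Orientations are given as [roll, pitch, yaw] about the fixed x, y, z axes, in that order (R = Rz(yaw) Ry(pitch) Rx(roll)).
In Python, from bench import get_state, capture, camera_params, close_job, outline_of gives the robot as it stands. The module is installed in compiled form; this text tells all that it offers.
- The arm moves only by the tool jog_arm, never from a script. Its argument "plan" is a list of rows, each an object with "travel": the shift along the tool's x, y, z in m, a list of three; "spin": the turn about the tool's z in rad; "claw": the closure, from -1 (fully open) to 1 (shut). A call has 1 to 20 rows; each row shifts and turns the commanded pose from where the row before left it, along the tool's axes as they then stand; what a row does not reach is not made up. A row lasts 1/12 s, in which the tool goes at most 41.7 mm and 7.16 degrees, less where a joint would pass 70% of its speed; a pose out of reach is approached as far as the arm can. A call with a gripper value outside its range is refused whole. The fingers move at their own pace and stop on an object; "newtons" is the grip in N (left out, the last holds). Time passes only in rows, so rows that do not move let the fingers close. It gives the time, the measured TCP pose, the force and the opening at its end, in the units of the state.
- get_state(): the state, without advancing time (a new reading comes with each control period).
- capture(name): name is "scene" or "top" or "wrist"; returns (picture, depth): 480x640x3 uint8, red, green, blue; 480x640 float32, m along the optical axis (not along the pixel's ray), 0 where there is no reading.
- camera_params(name): a dict with "fx", "fy", "cx", "cy" (pixels), "cam_to_world" (4x4, takes a point from camera to world coordinates); the wrist camera has in their place "T_tool_cam" (4x4, takes a point from camera to tool coordinates, whose origin is the TCP and whose axes are the flange's). Camera axes: x right, y down, z forward; pixel columns grow to the right and rows downward; lengths in m; the calibration is good to about 2 mm. A picture is of the moment at which its call begins: read the wrist's pose just before it. camera_params takes no time and is no camera call.
- close_job(): hands the job in, once; it reports no verdict.
Trained networks look in the newest picture that a camera, given by its name, has taken for a name from the list of things; names that differ only in an ending like _2 or _b are one class to them, and where a whole thing is asked for, a point or a joint stands for the part that bears it (a point fixed in the world has none). Each returns a list of dicts, best first, with "conf" (0 to 1); they miss things now and then, are a little off and sometimes report something else, mostly with a low value. They report only what shows in the picture. A call takes as long as a camera call. They do not tell look-alikes from the thing itself.
- outline_of(name, camera): "region" (480x640 bool, what is visible of it) and "centre" ([column, row] in pixels, amid what is visible of it).
The state is a dict: "clock": time; "joints": joint angles; "qd": joint speeds; "effort": joint torques, N m; "tool_pos": TCP position; "tool_rot": TCP orientation; "force": force on the tool from outside, world axes, zero at the start; "moment": the same for the moment, N m; "grip_width": finger opening in m.
Only numpy, scipy, OpenCV 4.12 (cv2) and the standard library are available. Lean on these libraries where they do the work, as an engineer would, in place of code of your own. Each camera call takes 0.05 s, during which the arm holds its last target. There are 200 camera calls.

TASK

Take the green power bank from the sloped stand, out from under the wire shelf, and lay it flat, label side up, in the empty bay of the open blue-fronted drawer: set it down gently on the bay's floor, neither dropping it nor pressing hard. Let go, then slide the drawer gently but fully shut. Leave the black power bank, the tape roll, the carton, the mug and the screwdriver where they are.

Things in the scene. Friction and masses are not known exactly. Their poses are not given: they have to be found in the camera images.
- green_bank: Green power bank to put away: rounded slab 120 (own x) x 64 (y) x 24 mm (z), 0.35 kg, white label on its +z face. Origin: centre of its underside. It starts lying on the stand's deck, own x pointing up the slope away from the robot, own z square to the deck (35 degrees from vertical, leaning to the robot), lower end on the yellow lip.
- black_bank: A black power bank of the same size and origin, lying beside the green one on the stand, 104 to 128 mm centre to centre, either side. Stays there.
- stand: Fixed grey sloped stand. Origin on the bench; x from low front to high back, z up. Its deck, 290 mm wide (y), rises 35 degrees towards +x; middle of its top surface at x = 55, z = 75 mm. At the low end a yellow lip stands 12 mm above the deck, 61 to 67 mm down the slope from that middle. Posts at x = 137, y = +-142 mm carry a wire shelf above.
- shelf_edge (a point): Middle of the front edge of the wire shelf over the stand; axes as the stand. The shelf runs from here 115 mm back (+x) and 142 mm to either side (y); thin bars 34 mm apart, no room for a hand between. It hinders a gripper held upright over a power bank: come in leaning, square to the deck, and draw the bank out to the low front before lifting it high.
- cabinet: Fixed white drawer cabinet, 252 mm wide (y), 100 mm high, origin on the bench; its front face lies at x = 50 mm of its frame and faces -x, body to x = 245 mm; boxes on top (from x = 120 mm) reach z = 170 mm. Its one drawer slides out to its -x.
- drawer (a joint): How far the drawer is open, in m: 0 fully shut, 0.175 at the open stop; starts between 0.145 and 0.170. It runs stiffly (about 5 N) and stays where it is left.
- drawer_face (a point): Point on the outer face of the drawer's blue front panel, middle of its width, 65 mm above the bench; axes as the cabinet (x into the cabinet). The panel is 12 mm thick, 252 mm wide, spans z = 10 to 90 mm, has no protruding handle: push on it to shut the drawer.
- bay (a point): Middle of the drawer's empty bay, on the drawer bottom, 22 mm above the bench, 87 mm behind the panel face; axes as the cabinet; moves with the drawer. Bay 150 (x) x 152 mm (y), wall tops 58 mm above this point. Its grey sprung false floor (gives 1 mm per 5 N, at most 6 mm) was set by hand: top 7 to 33 mm above this point, height not measured: feel for it. The -y compartment is full.
- tape_roll: Roll of yellow tape, 104 mm across, 48 mm high, standing flat; bystander.
- carton: Small brown carton 140 x 90 x 60 mm; bystander.
- mug: Blue mug, 80 mm across, 90 mm high; bystander.
- driver: Screwdriver lying on the bench; bystander.
There are look-alikes about, which are no part of the job. Several things have the shape of the green_bank; the one meant has the colours described above.

How it is judged:
By the outcome, as a careful person would: the job done as asked, in the order asked, and still so for the second after the job is handed in, with the robot touching nothing.
It also fails if it takes over 69 s, if anything falls off the work surface, if the arm or the gripper's body presses on something with over 40 N, if the wrist force passes 120 N, or if a joint passes its speed limit or range.

## Working session

There is one attempt and no reset: what is moved stays moved. The work goes in short steps, Python scripts to look and compute and a tool call to move; the robot and the scene stay as the last step left them, time stands still between calls to the robot, and variables do not carry over. Pictures are saved under pics/ and viewed, about 8 in all and at most 12, crops included, and the job is handed in when it is done.

Besides the shell and the picture viewer there is one more tool, called after ">>>" by a JSON object that holds its "fn" and its "kwargs". jog_arm: Moves the arm, as the interface text tells. Its arguments: {"type":"object","properties":{"plan":{"type":"array","items":{"type":"object","properties":{"travel":{"type":"array","items":{"type":"number"}},"spin":{"type":"number"},"claw":{"type":"number"}}}},"newtons":{"type":"number"}},"required":["plan"]}

```bash
mkdir -p pics
cat > h.py <<'E'
import numpy as np, cv2
from scipy.spatial.transform import Rotation as R
from bench import *
def snap(cam,name):
    s=get_state(); p,d=capture(cam)
    cv2.imwrite(f'pics/{name}.png',p[:,:,::-1]); np.savez(f'pics/{name}.npz',p=p,d=d,T=pose(cam,s))
    return p,d
def pose(cam,s=None):
    c=camera_params(cam)
    if cam!='wrist': return np.array(c['cam_to_world'])
    s=s or get_state(); T=np.eye(4); T[:3,:3]=R.from_euler('xyz',s['tool_rot']).as_matrix(); T[:3,3]=s['tool_pos']
    return T@np.array(c['T_tool_cam'])
def cloud(cam,d,T):
    c=camera_params(cam); v,u=np.mgrid[:480,:640]
    P=np.stack([(u-c['cx'])*d/c['fx'],(v-c['cy'])*d/c['fy'],d],-1)
    W=P@T[:3,:3].T+T[:3,3]; W[d==0]=np.nan
    return W
E
python3 - <<'E'
from h import *
for c in ('scene','top'): snap(c,c+'0')
print(get_state())
a=cv2.imread('pics/scene0.png');b=cv2.imread('pics/top0.png')
for c in('scene','top'):print(camera_params(c))
E
```

```text
{'clock': 0.1, 'joints': array([ 1.12182562,  0.33385902,  0.03985831,  1.4661851 , -0.01339742,
        1.34328382, -0.05852095]), 'qd': array([-0.00019601, -0.00120468, -0.00059232, -0.00235003,  0.00041974,
       -0.00061176, -0.00083198]), 'effort': array([ 3.81719772e-03, -6.57811761e+01,  1.33992534e+00, -4.04714942e+01,
       -5.95409819e-02,  4.09441686e-02,  9.51451807e-05]), 'tool_pos': array([ 0.2225827 , -0.61025316,  0.22173476]), 'tool_rot': array([-3.14012628e+00,  9.63664430e-05,  3.49748944e-01]), 'force': array([-0.13697306, -0.15494926, -0.4161391 ]), 'moment': array([ 0.01523359, -0.0140773 , -0.01750114]), 'grip_width': 0.08694071028122587}
{'fx': 488.98459921067837, 'fy': 488.98459921067837, 'cx': 311.85419435992924, 'cy': 238.8694140057, 'cam_to_world': array([[-0.85181348,  0.35722462, -0.38315059,  1.01638659],
       [ 0.52383038,  0.57535519, -0.62814659,  0.76533521],
       [-0.00394175, -0.73576965, -0.67722041,  0.95699669],
       [ 0.        ,  0.        ,  0.        ,  1.        ]])}
{'fx': 557.4160411640397, 'fy': 557.4160411640397, 'cx': 316.1994236782087, 'cy': 235.53730880765832, 'cam_to_world': array([[ 0.02165235, -0.99897866,  0.03965881,  0.49255652],
       [-0.99960864, -0.0223347 , -0.01684405,  0.01575515],
       [ 0.01771262, -0.03927857, -0.9990713 ,  1.56226279],
       [ 0.        ,  0.        ,  0.        ,  1.        ]])}
```

View pics/scene0.png

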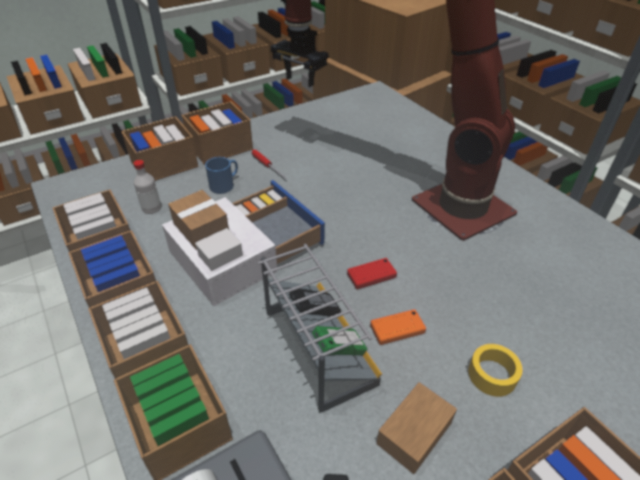

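View pics/top0.png

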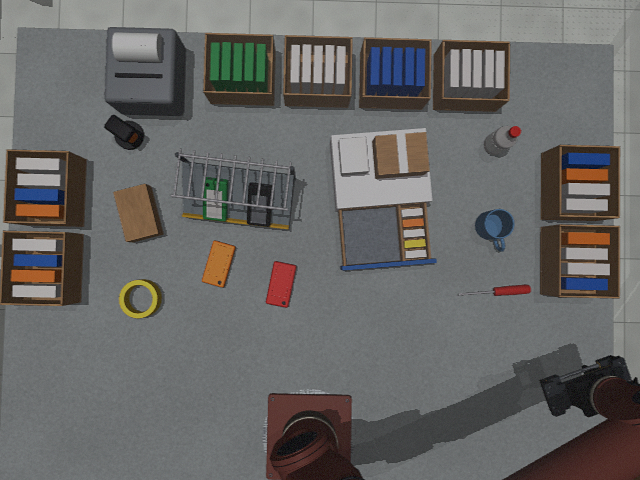

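The top view shows the stand with the green bank at about (214,197) and the black one at (259,200). The open drawer's bay is at about (372,235) and its blue panel runs along (342,266)–(435,262).

Run:
```python
from h import *
for cam in('top','scene'):
    z=np.load(f'pics/{cam}0.npz');p=z['p'].astype(int);W=cloud(cam,z['d'],z['T'])
    r,g,b=p[...,0],p[...,1],p[...,2]
    if cam=='top': box=(slice(145,235),slice(170,300)); dr=(slice(255,275),slice(335,440))
    else: box=(slice(250,400),slice(255,385)); dr=(slice(180,250),slice(260,330))
    def sub(m,s): k=np.zeros_like(m);k[s]=m[s];return k&~np.isnan(W[...,0])
    G=sub((g>r+35)&(g>b+35),box); P=W[G]; print(cam,'green n',G.sum(),'med',np.median(P,0).round(4),'lo',np.percentile(P,3,0).round(3),'hi',np.percentile(P,97,0).round(3))
    L=sub((r>b+70)&(g>b+50),box)
    P=W[L];c=P.mean(0);u,s,v=np.linalg.svd(P-c,full_matrices=False);t=(P-c)@v[0]
    print('lip',L.sum(),c.round(4),v[0].round(3),'ends',(c+np.percentile(t,1)*v[0]).round(4),(c+np.percentile(t,99)*v[0]).round(4))
    B=sub((b>r+50)&(b>g+30),dr);P=W[B];P=P[P[:,2]>.07] ;c=P.mean(0);u,s,v=np.linalg.svd(P-c,full_matrices=False);t=(P-c)@v[0]
    print('panel',len(P),c.round(4),v[0].round(3),'ends',(c+np.percentile(t,1)*v[0]).round(4),(c+np.percentile(t,99)*v[0]).round(4), 'z',np.percentile(P[:,2],[5,50,95]).round(4))
    if cam=='top':
        for (u0,v0) in [(372,225),(360,240),(385,240),(372,250),(340,170),(420,190),(342,238),(400,237),(345,215),(425,255),(415,230),(360,195),(214,185),(205,220),(236,205),(180,170),(292,190)]: print((u0,v0),W[v0,u0].round(4))
```

```text
top green n 257 med [0.6557 0.2565 0.1093] lo [0.59  0.232 0.061] hi [0.687 0.293 0.129]
lip 193 [0.5888 0.2221 0.0478] [-0.099 -0.995  0.001] ends [0.6019 0.3539 0.0476] [0.5738 0.0706 0.048 ]
panel 369 [ 0.4799 -0.202   0.0906] [-0.103  0.995  0.004] ends [ 0.4925 -0.3242  0.0901] [ 0.4673 -0.0805  0.0911] z [0.0859 0.0907 0.0952]
(372, 225) [ 0.5845 -0.1606  0.0537]
(360, 240) [ 0.5432 -0.1292  0.0482]
(385, 240) [ 0.5448 -0.1977  0.0461]
(372, 250) [ 0.5167 -0.1625  0.0477]
(340, 170) [ 0.7256 -0.0681  0.097 ]
(420, 190) [ 0.6768 -0.28    0.1027]
(342, 238) [ 0.5465 -0.0784  0.0752]
(400, 237) [ 0.5528 -0.2343  0.0719]
(345, 215) [ 0.6104 -0.087   0.0488]
(425, 255) [ 0.506  -0.301   0.0779]
(415, 230) [ 0.5726 -0.2746  0.0707]
(360, 195) [ 0.6604 -0.1223  0.0974]
(214, 185) [0.6748 0.2589 0.1207]
(205, 220) [ 0.5911  0.3015 -0.    ]
(236, 205) [0.6294 0.2079 0.0639]
(180, 170) [0.7295 0.3748 0.0032]
(292, 190) [0.669  0.0574 0.1007]
scene green n 174 med [0.6779 0.2695 0.1237] lo [0.6   0.235 0.068] hi [0.688 0.295 0.129]
lip 318 [0.5525 0.2561 0.0361] [-0.298 -0.953 -0.057] ends [0.5847 0.3591 0.0422] [0.5037 0.1004 0.0268]
panel 219 [ 0.481  -0.1909  0.091 ] [-0.103  0.995 -0.001] ends [ 0.494  -0.3166  0.091 ] [ 0.4696 -0.0811  0.0909] z [0.0876 0.0909 0.0941]
```

```bash
cat >> h.py <<'E'
ST=np.array([0.592,0.212,0]); a=-0.099
RS=np.array([[np.cos(a),-np.sin(a),0],[np.sin(a),np.cos(a),0],[0,0,1]])
def stf(W): return (W-ST)@RS   # world->stand frame
E
python3 - <<'E'
from h import *
for cam in('top','scene'):
    z=np.load(f'pics/{cam}0.npz');p=z['p'].astype(int);W=cloud(cam,z['d'],z['T']);S=stf(W)
    r,g,b=p[...,0],p[...,1],p[...,2]
    h=S[...,2]-75e-3-(S[...,0]-.055)*np.tan(np.radians(35))
    m=(abs(S[...,1])<.16)&(S[...,0]>-.05)&(S[...,0]<.2)&(S[...,2]>.15)
    P=S[m];print(cam,m.sum()); 
    if len(P):
        print(np.percentile(P,[0,2,10,50,90,98,100],axis=0).round(3))
        A=np.c_[P[:,:2],np.ones(len(P))];print('plane',np.linalg.lstsq(A,P[:,2],rcond=None)[0].round(3))
        print('x hist',np.histogram(P[:,0],np.arange(-.05,.21,.01)))
    G=(g>r+35)&(g>b+35)&(S[...,2]>.05)&(S[...,2]<.15)&(abs(S[...,1])<.15)&(S[...,0]>-.03)&(S[...,0]<.12)
    P=S[G];print('green',len(P),np.percentile(P,[1,5,50,95,99],axis=0).round(4).tolist()); 
    K=(r+g+b<120)&(h>.01)&(h<.05)&(abs(S[...,1])<.14)&(S[...,0]>-.03)&(S[...,0]<.12)
    P=S[K];print('black',len(P),np.percentile(P,[1,5,50,95,99],axis=0).round(4).tolist())
a=cv2.imread('pics/scene0.png')[235:420,240:400];b=cv2.imread('pics/top0.png')[145:240,165:305]
cv2.imwrite('pics/crop0.png',np.hstack([cv2.resize(a,(400,462),interpolation=2),cv2.resize(b,(400,271),interpolation=2) if 0 else cv2.copyMakeBorder(cv2.resize(b,(400,271),interpolation=2),0,191,0,0,0)]))
E
```

```text
top 1598
[[ 0.029 -0.149  0.15 ]
 [ 0.03  -0.141  0.19 ]
 [ 0.032 -0.129  0.194]
 [ 0.091 -0.001  0.198]
 [ 0.136  0.127  0.202]
 [ 0.145  0.137  0.204]
 [ 0.15   0.146  0.208]]
plane [-0.011 -0.     0.198]
x hist (array([  0,   0,   0,   0,   0,   0,   0,  54, 314,  87,  84,  83,  80,
        88,  80,  85,  80, 102, 381,  79,   1,   0,   0,   0,   0]), array([-5.0000000e-02, -4.0000000e-02, -3.0000000e-02, -2.0000000e-02,
       -1.0000000e-02,  6.9388939e-18,  1.0000000e-02,  2.0000000e-02,
        3.0000000e-02,  4.0000000e-02,  5.0000000e-02,  6.0000000e-02,
        7.0000000e-02,  8.0000000e-02,  9.0000000e-02,  1.0000000e-01,
        1.1000000e-01,  1.2000000e-01,  1.3000000e-01,  1.4000000e-01,
        1.5000000e-01,  1.6000000e-01,  1.7000000e-01,  1.8000000e-01,
        1.9000000e-01,  2.0000000e-01]))
green 257 [[-0.0076, 0.0249, 0.0581], [-0.0065, 0.0268, 0.0621], [0.0586, 0.0513, 0.1093], [0.0873, 0.0813, 0.1279], [0.0894, 0.0841, 0.1323]]
black 495 [[-0.0083, -0.0959, 0.0577], [-0.0058, -0.0928, 0.0627], [0.0635, -0.0543, 0.1104], [0.092, 0.0529, 0.1276], [0.0959, 0.0799
[... 417 characters left out ...]
0e-02, -2.0000000e-02,
       -1.0000000e-02,  6.9388939e-18,  1.0000000e-02,  2.0000000e-02,
        3.0000000e-02,  4.0000000e-02,  5.0000000e-02,  6.0000000e-02,
        7.0000000e-02,  8.0000000e-02,  9.0000000e-02,  1.0000000e-01,
        1.1000000e-01,  1.2000000e-01,  1.3000000e-01,  1.4000000e-01,
        1.5000000e-01,  1.6000000e-01,  1.7000000e-01,  1.8000000e-01,
        1.9000000e-01,  2.0000000e-01]))
green 174 [[-0.0035, 0.0307, 0.0658], [0.003, 0.0323, 0.0698], [0.0803, 0.066, 0.1237], [0.0894, 0.0844, 0.1287], [0.0903, 0.0853, 0.1301]]
black 2 [[0.022, -0.0331, 0.0697], [0.0222, -0.0331, 0.0699], [0.0241, -0.0322, 0.0716], [0.026, -0.0313, 0.0732], [0.0262, -0.0312, 0.0734]]
```

View pics/crop0.png

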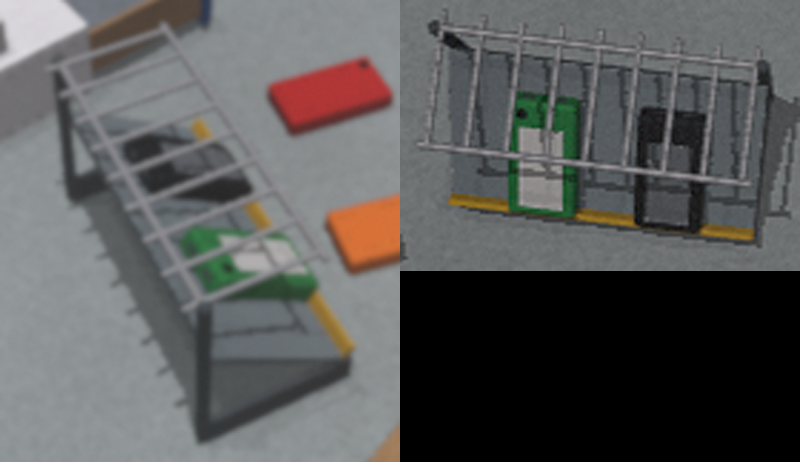

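The crop shows the shelf's front edge at about stand x = 30 mm, z = 198 mm. It covers most of the green bank, and only the lower end and label stick out. The interface has no tilt axis, so I'll move to clear space above the bench and see what the arm does at its reach limit.

>>> {"fn": "jog_arm", "kwargs": {"plan": [{"travel":[0,0,-0.04],"spin":0.112,"claw":-1},{"travel":[0,0,-0.04],"spin":0.112,"claw":-1},{"travel":[0,0,-0.04],"spin":0.112,"claw":-1},{"travel":[0,0,-0.04],"spin":0.112,"claw":-1},{"travel":[0.02,-0.036,0]},{"travel":[0.02,-0.036,0]},{"travel":[0.02,-0.036,0]},{"travel":[0.02,-0.036,0]},{"travel":[0.02,-0.036,0]},{"travel":[0.02,-0.036,0]},{"travel":[0.02,-0.036,0]},{"travel":[0.02,-0.036,0]},{"travel":[0.02,-0.036,0]},{"travel":[0.02,-0.036,0]},{"travel":[0.02,-0.036,0]},{"travel":[0.02,-0.036,0]},{"travel":[0.02,-0.036,0]},{"travel":[0.02,-0.036,0]},{"travel":[0.02,-0.036,0]},{"travel":[0.02,-0.036,0]}]}}

```text
validation failed for argument at $.pl...
```

>>> {"fn": "jog_arm", "kwargs": {"plan": [{"travel":[0,0,-0.04],"spin":0.112,"claw":-1},{"travel":[0,0,-0.04],"spin":0.112,"claw":-1},{"travel":[0,0,-0.04],"spin":0.112,"claw":-1},{"travel":[0,0,-0.04],"spin":0.112,"claw":-1},{"travel":[0.02,-0.036,0],"spin":0,"claw":-1},{"travel":[0.02,-0.036,0],"spin":0,"claw":-1},{"travel":[0.02,-0.036,0],"spin":0,"claw":-1},{"travel":[0.02,-0.036,0],"spin":0,"claw":-1},{"travel":[0.02,-0.036,0],"spin":0,"claw":-1},{"travel":[0.02,-0.036,0],"spin":0,"claw":-1},{"travel":[0.02,-0.036,0],"spin":0,"claw":-1},{"travel":[0.02,-0.036,0],"spin":0,"claw":-1},{"travel":[0.02,-0.036,0],"spin":0,"claw":-1},{"travel":[0.02,-0.036,0],"spin":0,"claw":-1},{"travel":[0.02,-0.036,0],"spin":0,"claw":-1},{"travel":[0.02,-0.036,0],"spin":0,"claw":-1},{"travel":[0.02,-0.036,0],"spin":0,"claw":-1},{"travel":[0.02,-0.036,0],"spin":0,"claw":-1},{"travel":[0.02,-0.036,0],"spin":0,"claw":-1},{"travel":[0.02,-0.036,0],"spin":0,"claw":-1}]}}

```text
clock: 1.77
tool_pos: [0.5983, -0.0671, 0.3824]
tool_rot: [3.142, 0.0, -0.099]
force: [0.1, -1.2, -0.5]
grip_width: 0.0867
```

>>> {"fn": "jog_arm", "kwargs": {"plan": [{"travel":[0.04,0,0],"spin":0,"claw":-1},{"travel":[0.04,0,0],"spin":0,"claw":-1},{"travel":[0.04,0,0],"spin":0,"claw":-1},{"travel":[0.04,0,0],"spin":0,"claw":-1},{"travel":[0.04,0,0],"spin":0,"claw":-1},{"travel":[0.04,0,0],"spin":0,"claw":-1},{"travel":[0.04,0,0],"spin":0,"claw":-1},{"travel":[0.03,0,0],"spin":0,"claw":-1},{"travel":[0.03,0,0],"spin":0,"claw":-1},{"travel":[0.03,0,0],"spin":0,"claw":-1}]}}

```text
clock: 2.6
tool_pos: [0.8389, -0.11, 0.3634]
tool_rot: [-3.113, 0.01, -0.135]
force: [0.6, -0.5, -0.7]
grip_width: 0.0868
```

```bash
python3 -c "
from h import *
s=get_state();print(s['clock'],s['joints'].round(3),s['qd'].round(2),s['tool_pos'],s['tool_rot'])"
```

```text
2.6 [ 0.034  0.92   0.348  0.289 -0.326  1.957 -1.579] [-0.2   0.27  1.95 -0.18 -1.73  0.04  0.22] [ 0.83888675 -0.10999136  0.36342336] [-3.11346898  0.00969498 -0.13538086]
```

>>> {"fn": "jog_arm", "kwargs": {"plan": [{"travel":[0.04,0,0],"spin":0,"claw":-1},{"travel":[0.04,0,0],"spin":0,"claw":-1},{"travel":[0.04,0,0],"spin":0,"claw":-1}]}}

```text
clock: 2.85
tool_pos: [0.8447, -0.1234, 0.3475]
tool_rot: [-3.058, 0.022, -0.168]
force: [-0.1, -0.1, -0.2]
grip_width: 0.087
```

```bash
python3 -c "
from h import *
s=get_state();print(s['clock'],s['joints'].round(3),s['qd'].round(2),s['tool_pos'],s['tool_rot'])"
```

```text
2.85 [ 0.022  0.991  0.825  0.273 -0.814  1.981 -1.538] [ 0.13  0.32  1.79 -0.05 -2.23  0.08  0.11] [ 0.84465456 -0.12340013  0.347506  ] [-3.05753188  0.0219229  -0.16847583]
```

>>> {"fn": "jog_arm", "kwargs": {"plan": [{"travel":[0,0,0],"spin":0,"claw":-1}]}}

```text
clock: 2.93
tool_pos: [0.844, -0.128, 0.3448]
tool_rot: [-3.057, 0.025, -0.176]
force: [-0.1, -1.7, -0.3]
grip_width: 0.0872
```

```bash
python3 -c "
from h import *
s=get_state();print(s['clock'],s['joints'].round(3),s['qd'].round(2),s['tool_pos'],s['tool_rot'])"
```

```text
2.9333 [ 0.026  0.993  0.831  0.276 -0.819  1.981 -1.538] [-0.   -0.03 -0.24 -0.    0.43 -0.01 -0.02] [ 0.84403297 -0.12796596  0.34478039] [-3.05717327  0.02541026 -0.17616897]
```

```bash
cat > fit.py <<'E'
import numpy as np, itertools
from scipy.spatial.transform import Rotation as R
from scipy.optimize import least_squares
D=[([1.12182562,0.33385902,0.03985831,1.4661851,-0.01339742,1.34328382,-0.05852095],[0.2225827,-0.61025316,0.22173476],[-3.14012628,9.6e-5,.349748944]),
([0.034,.92,.348,.289,-.326,1.957,-1.579],[0.83888675,-0.10999136,0.36342336],[-3.11346898,0.00969498,-0.13538086]),
([.022,.991,.825,.273,-.814,1.981,-1.538],[0.84465456,-0.12340013,0.347506],[-3.05753188,0.0219229,-0.16847583]),
([.026,.993,.831,.276,-.819,1.981,-1.538],[0.84403297,-0.12796596,0.34478039],[-3.05717327,0.02541026,-0.17616897])]
def fk(q,p,sg):
    d1,d3,d5,d7,o1,o7,a4=p; T=R.from_euler('z',sg[0]*q[0]+o1); x=np.array([0,0,d1])
    T=T*R.from_euler('y',q[1])*R.from_euler('z',sg[1]*q[2]); x=x+T.apply([a4,0,d3])
    T=T*R.from_euler('y',q[3]); x=x+T.apply([-a4,0,d5]); T=T*R.from_euler('z',sg[2]*q[4])*R.from_euler('y',q[5])
    x=x+T.apply([0,0,d7]); T=T*R.from_euler('z',sg[3]*q[6]+o7); return x,T
if __name__=='__main__':
    best=None
    for sg in itertools.product([1,-1],repeat=4):
        def res(p):
            o=[]
            for q,x,r in D:
                X,T=fk(q,p,sg); o+=list(X-x)+list(.3*(T.inv()*R.from_euler('xyz',r)).as_rotvec())
            return o
        for o7 in (0,1.57,3.14,-1.57):
            s=least_squares(res,[.3,.4,.4,.25,0,o7,0])
            if best is None or s.cost<best[0]: best=(s.cost,sg,s.x,o7)
    print(best)
E
python3 fit.py
```

```text
(np.float64(3.073962276340653e-05), (-1, -1, -1, -1), array([ 0.47967911,  0.47236751,  0.51201659,  0.58668188, -0.06251698,
        1.50825007, -0.00239982]), 0)
```

The commanded pose re-bases to whatever the arm reached, so tilt persists. I'll retract and raise it instead, so that joint 6's limit produces an in-plane forward lean.

>>> {"fn": "jog_arm", "kwargs": {"plan": [{"travel":[-0.04,0,-0.01],"spin":-0.02,"claw":-1},{"travel":[-0.04,0,-0.01],"spin":-0.02,"claw":-1},{"travel":[-0.04,0,-0.01],"spin":-0.02,"claw":-1},{"travel":[-0.04,0,-0.01],"spin":-0.02,"claw":-1},{"travel":[0,0,-0.04],"spin":0,"claw":-1},{"travel":[0,0,-0.04],"spin":0,"claw":-1}]}}

```text
clock: 3.43
tool_pos: [0.7194, -0.1119, 0.4573]
tool_rot: [-3.052, 0.034, -0.114]
force: [3.3, 1.0, 4.5]
grip_width: 0.0866
```

```bash
cat > st.py <<'E'
from h import *
s=get_state();r=R.from_euler('xyz',s['tool_rot']).as_matrix()
print(round(s['clock'],2),'q',s['joints'].round(3),'qd',s['qd'].round(2),'p',s['tool_pos'].round(4),'rot',s['tool_rot'].round(3),'z',r[:,2].round(3),'x',r[:,0].round(3),'y',r[:,1].round(3),'F',s['force'].round(1),s['grip_width'].round(4))
E
python3 st.py
```

```text
Traceback (most recent call last):
  File "st.py", line 3, in <module>
    print(round(s['clock'],2),'q',s['joints'].round(3),'qd',s['qd'].round(2),'p',s['tool_pos'].round(4),'rot',s['tool_rot'].round(3),'z',r[:,2].round(3),'x',r[:,0].round(3),'y',r[:,1].round(3),'F',s['force'].round(1),s['grip_width'].round(4))
                                                                                                                                                                                                                         ^^^^^^^^^^^^^^^^^^^^^
AttributeError: 'float' object has no attribute 'round'
```

>>> {"fn": "jog_arm", "kwargs": {"plan": [{"travel":[0,0,-0.04],"spin":0,"claw":-1},{"travel":[0,0,-0.04],"spin":0,"claw":-1},{"travel":[0,0,-0.04],"spin":0,"claw":-1},{"travel":[0,0,-0.04],"spin":0,"claw":-1},{"travel":[0,0,-0.04],"spin":0,"claw":-1}]}}

```text
clock: 3.85
tool_pos: [0.7204, -0.1044, 0.5118]
tool_rot: [-3.097, 0.003, -0.073]
force: [0.0, 0.9, -0.2]
grip_width: 0.087
```

```bash
python3 st.py
```

```text
Traceback (most recent call last):
  File "st.py", line 3, in <module>
    print(round(s['clock'],2),'q',s['joints'].round(3),'qd',s['qd'].round(2),'p',s['tool_pos'].round(4),'rot',s['tool_rot'].round(3),'z',r[:,2].round(3),'x',r[:,0].round(3),'y',r[:,1].round(3),'F',s['force'].round(1),s['grip_width'].round(4))
                                                                                                                                                                                                                         ^^^^^^^^^^^^^^^^^^^^^
AttributeError: 'float' object has no attribute 'round'
```

```bash
sed -i "s/s\['grip_width'\].round(4)/s['grip_width']/" st.py; python3 st.py
```

```text
3.85 q [ 0.079  0.645  0.094  0.419 -0.116  2.084 -1.546] qd [ 0.23 -0.07 -1.96 -0.4   1.61 -0.01 -0.23] p [ 0.7204 -0.1044  0.5118] rot [-3.097e+00  3.000e-03 -7.300e-02] z [ 0.     0.045 -0.999] x [ 0.997 -0.073 -0.003] y [-0.073 -0.996 -0.045] F [ 0.   0.9 -0.2] 0.08702596746945816
```

>>> {"fn": "jog_arm", "kwargs": {"plan": [{"travel":[0,0,-0.04],"spin":0,"claw":-1},{"travel":[0,0,-0.04],"spin":0,"claw":-1},{"travel":[0,0,-0.04],"spin":0,"claw":-1},{"travel":[0,0,-0.04],"spin":0,"claw":-1},{"travel":[0,0,-0.04],"spin":0,"claw":-1}]}}

```text
clock: 4.27
tool_pos: [0.7308, -0.0963, 0.5921]
tool_rot: [-3.116, -0.165, -0.067]
force: [1.1, 2.1, -1.0]
grip_width: 0.0869
```

```bash
python3 st.py
```

```text
4.27 q [ 0.059  0.635  0.14   0.255 -0.144  2.089 -1.551] qd [-0.06  0.    0.53 -0.54 -0.66  0.02  0.07] p [ 0.7308 -0.0963  0.5921] rot [-3.116 -0.165 -0.067] z [ 0.165  0.015 -0.986] x [ 0.984 -0.066  0.164] y [-0.062 -0.998 -0.025] F [ 1.1  2.1 -1. ] 0.08689198858804774
```

The lean is building in the right direction, with pitch now at −0.165. Continuing.

>>> {"fn": "jog_arm", "kwargs": {"plan": [{"travel":[-0.01,0,-0.04],"spin":0,"claw":-1},{"travel":[-0.01,0,-0.04],"spin":0,"claw":-1},{"travel":[0,0,-0.04],"spin":0,"claw":-1},{"travel":[0,0,-0.04],"spin":0,"claw":-1},{"travel":[0,0,-0.04],"spin":0,"claw":-1},{"travel":[0,0,-0.04],"spin":0,"claw":-1}]}}

```text
clock: 4.77
tool_pos: [0.654, -0.0925, 0.724]
tool_rot: [-3.114, -0.354, -0.067]
force: [0.5, 0.1, -0.1]
grip_width: 0.0871
```

```bash
python3 st.py
```

```text
4.77 q [ 0.05   0.449  0.19   0.255 -0.182  2.089 -1.545] qd [-0.   -0.36 -0.01  0.    0.03  0.   -0.01] p [ 0.654  -0.0925  0.724 ] rot [-3.114 -0.354 -0.067] z [ 0.347  0.004 -0.938] x [ 0.936 -0.063  0.346] y [-0.058 -0.998 -0.026] F [ 0.5  0.1 -0.1] 0.08714803525541967
```

>>> {"fn": "jog_arm", "kwargs": {"plan": [{"travel":[0,0.02,-0.03],"spin":0,"claw":-1},{"travel":[0,0.02,-0.035],"spin":0,"claw":-1},{"travel":[0,0.02,-0.036],"spin":0,"claw":-1},{"travel":[0,0.015,-0.038],"spin":0,"claw":-1},{"travel":[0,0.01,-0.04],"spin":0,"claw":-1},{"travel":[0,0.005,-0.04],"spin":0,"claw":-1}]}}

```text
clock: 5.27
tool_pos: [0.5529, -0.1742, 0.8179]
tool_rot: [-3.131, -0.512, -0.073]
force: [0.2, 0.3, 0.8]
grip_width: 0.0872
```

```bash
python3 st.py
```

```text
5.27 q [ 0.296  0.296  0.042  0.255 -0.172  2.089 -1.431] qd [ 0.35 -0.36 -0.41 -0.    0.12 -0.    0.05] p [ 0.5529 -0.1742  0.8179] rot [-3.131 -0.512 -0.073] z [ 0.489 -0.025 -0.872] x [ 0.869 -0.063  0.49 ] y [-0.067 -0.998 -0.009] F [0.2 0.3 0.8] 0.08722451803256569
```

>>> {"fn": "jog_arm", "kwargs": {"plan": [{"travel":[0,0,-0.04],"spin":0,"claw":-1},{"travel":[0,0,-0.04],"spin":0,"claw":-1},{"travel":[0,0,-0.04],"spin":0,"claw":-1}]}}

```text
clock: 5.52
tool_pos: [0.4982, -0.1669, 0.8677]
tool_rot: [3.141, -0.602, -0.072]
force: [0.5, 0.3, 0.2]
grip_width: 0.0869
```

```bash
python3 st.py
```

```text
5.52 q [ 0.37   0.206 -0.058  0.255 -0.144  2.089 -1.436] qd [ 0.38 -0.35 -0.46  0.    0.1  -0.   -0.01] p [ 0.4982 -0.1669  0.8677] rot [ 3.141 -0.602 -0.072] z [ 0.565 -0.042 -0.824] x [ 0.822 -0.059  0.566] y [-0.072 -0.997  0.001] F [0.5 0.3 0.2] 0.0869316604390786
```

```bash
cat > ik.py <<'E'
from fit import *
D+=[([.059,.635,.14,.255,-.144,2.089,-1.551],[.7308,-.0963,.5921],[-3.116,-.165,-.067]),([.05,.449,.19,.255,-.182,2.089,-1.545],[.654,-.0925,.724],[-3.114,-.354,-.067]),([.37,.206,-.058,.255,-.144,2.089,-1.436],[.4982,-.1669,.8677],[3.141,-.602,-.072])]
sg=(-1,)*4
s=least_squares(lambda p:np.concatenate([np.r_[fk(q,p,sg)[0]-x,.3*(fk(q,p,sg)[1].inv()*R.from_euler('xyz',r)).as_rotvec()] for q,x,r in D]),[.48,.472,.512,.587,-.06,1.5,0])
M=s.x
lo=np.array([-2.58,-.38,-1.3,.25,-1.5,.08,-2.65]);hi=np.array([2.58,2.09,1.39,2.4,4.64,2.09,2.65])
def ik(x,r,q0):
    T=R.from_euler('xyz',r)
    f=lambda q:np.r_[fk(q,M,sg)[0]-x,.3*(fk(q,M,sg)[1].inv()*T).as_rotvec(),1e-3*(q-q0)]
    s=least_squares(f,np.clip(q0,lo+1e-3,hi-1e-3),bounds=(lo,hi)); return s.x,np.linalg.norm(f(s.x)[:6])
E
python3 - <<'E'
from ik import *
from bench import *
print(M.round(4),s.cost)
q=np.array([.37,.206,-.058,.255,-.144,2.089,-1.436]);r=[3.1416,-.61,-.085]
for x in [(.498,-.167,.868),(.6,-.1,.7),(.7,0,.55),(.68,.15,.4),(.62,.27,.28),(.563,.271,.196),(.645,.262,.08),(.64,.262,.095),(.56,.27,.11),(.56,.27,.2),(.58,.2,.25),(.65,.0,.25),(.7,-.07,.25),(.65,-.07,.25)]:
    q,e=ik(np.array(x),r,q); print(x,q.round(2),round(e,4))
s=get_state();print(camera_params('wrist')['T_tool_cam'])
E
```

```text
[ 2.5750e-01  4.7450e-01  5.0580e-01  3.6770e-01 -5.4300e-02  1.5185e+00
  9.0000e-04] 0.00044690361032703
(0.498, -0.167, 0.868) [ 0.45  0.18 -0.06  0.32 -0.22  2.06 -1.42] 0.0
(0.6, -0.1, 0.7) [ 0.36 -0.06 -0.18  1.07 -0.09  1.53 -1.51] 0.0
(0.7, 0, 0.55) [ 0.23 -0.   -0.32  1.34  0.07  1.2  -1.75] 0.0
(0.68, 0.15, 0.4) [ 0.08 -0.02 -0.47  1.65  0.28  0.96 -2.14] 0.0
(0.62, 0.27, 0.28) [-0.09  0.04 -0.6   1.84  0.55  0.86 -2.61] 0.0
(0.563, 0.271, 0.196) [ 0.62 -0.08 -1.3   2.06  0.48  0.67 -2.65] 0.0124
(0.645, 0.262, 0.08) [-1.16  0.34  0.61  2.    0.44  0.4  -2.65] 0.0001
(0.64, 0.262, 0.095) [-1.18  0.31  0.62  2.    0.45  0.43 -2.65] 0.0
(0.56, 0.27, 0.11) [-1.79  0.27  1.15  2.13  0.35  0.46 -2.65] 0.0
(0.56, 0.27, 0.2) [-2.07  0.11  1.39  2.02  0.46  0.7  -2.65] 0.0067
(0.58, 0.2, 0.25) [-1.45 -0.14  0.8   2.03  0.66  0.81 -2.65] 0.0
(0.65, 0.0, 0.25) [-1.54 -0.31  1.25  2.01  0.69  0.72 -2.27] 0.0
(0.7, -0.07, 0.25) [-1.01  0.09  1.11  1.9  -0.18  0.6  -1.46] 0.0
(0.65, -0.07, 0.25) [-0.93 -0.11  0.93  2.    0.16  0.6  -1.72] 0.0
[[-3.77195665e-04 -9.62653246e-01 -2.70737115e-01  7.48989937e-02]
 [ 9.99999891e-01 -2.88334498e-04 -3.67993443e-04 -1.09410898e-03]
 [ 2.76187233e-04 -2.70737224e-01  9.62653250e-01 -1.63164588e-01]
 [ 0.00000000e+00  0.00000000e+00  0.00000000e+00  1.00000000e+00]]
```

>>> {"fn": "jog_arm", "kwargs": {"plan": [{"travel":[0,0,0.018],"spin":-0.121,"claw":-1},{"travel":[0,0,0.018],"spin":-0.121,"claw":-1},{"travel":[0,0,0.018],"spin":-0.121,"claw":-1},{"travel":[0,0,0.018],"spin":-0.121,"claw":-1},{"travel":[0,0,0.018],"spin":-0.121,"claw":-1},{"travel":[0,0,0.018],"spin":-0.121,"claw":-1},{"travel":[0,0,0.018],"spin":-0.121,"claw":-1},{"travel":[0,0,0.018],"spin":-0.121,"claw":-1},{"travel":[0,0,0.018],"spin":-0.121,"claw":-1},{"travel":[0,0,0.018],"spin":-0.121,"claw":-1},{"travel":[0,0,0.018],"spin":-0.121,"claw":-1},{"travel":[0,0,0.018],"spin":-0.121,"claw":-1},{"travel":[0,0,0.018],"spin":-0.121,"claw":-1},{"travel":[0,0,0.018],"spin":-0.121,"claw":-1},{"travel":[0,0,0.018],"spin":-0.121,"claw":-1},{"travel":[0,0,0.018],"spin":-0.121,"claw":-1},{"travel":[0,0,0.018],"spin":-0.121,"claw":-1},{"travel":[0,0,0.018],"spin":-0.121,"claw":-1},{"travel":[0,0,0.018],"spin":-0.121,"claw":-1},{"travel":[0,0,0.018],"spin":-0.121,"claw":-1}]}}

```text
clock: 7.18
tool_pos: [0.7028, -0.179, 0.5688]
tool_rot: [2.724, 0.444, 2.265]
force: [-0.4, 0.1, -0.6]
grip_width: 0.0868
```

>>> {"fn": "jog_arm", "kwargs": {"plan": [{"travel":[0,0,0],"spin":-0.121,"claw":-1},{"travel":[0,0,0],"spin":-0.121,"claw":-1},{"travel":[0,0,0],"spin":-0.121,"claw":-1},{"travel":[0,0,0],"spin":-0.121,"claw":-1},{"travel":[0,0,0],"spin":-0.121,"claw":-1},{"travel":[0,0,0],"spin":-0.1,"claw":-1},{"travel":[0,0,0],"spin":0,"claw":-1}]}}

```text
clock: 7.77
tool_pos: [0.7025, -0.179, 0.5696]
tool_rot: [3.139, 0.6, 3.063]
force: [-0.0, 1.0, 0.5]
grip_width: 0.0871
```

```bash
python3 st.py
python3 - <<'E'
from ik import *
from bench import *
s=get_state();q=s['joints'];r=s['tool_rot'];
for x in [s['tool_pos'],(.68,-.05,.5),(.66,.1,.4),(.62,.27,.28),(.563,.271,.196),(.645,.262,.08),(.64,.262,.095),(.56,.27,.11),(.56,.27,.2),(.58,.2,.25),(.65,.0,.25),(.7,-.07,.25),(.65,-.07,.25)]:
    q,e=ik(np.array(x),r,q); print(np.round(x,3),q.round(2),round(e,4))
E
```

```text
7.77 q [ 0.43   0.085 -0.217  1.197 -0.067  1.269  1.713] qd [-0.    0.    0.02 -0.   -0.03  0.   -0.2 ] p [ 0.7025 -0.179   0.5696] rot [3.139 0.6   3.063] z [ 0.563 -0.041 -0.826] x [-0.823  0.065 -0.564] y [0.077 0.997 0.002] F [-0.   1.   0.5] 0.08705755173730752
[ 0.702 -0.179  0.57 ] [ 0.45  0.08 -0.21  1.21 -0.12  1.27  1.75] 0.0
[ 0.68 -0.05  0.5 ] [ 0.36 -0.06 -0.32  1.49 -0.03  1.11  1.54] 0.0
[0.66 0.1  0.4 ] [ 0.26 -0.09 -0.52  1.71  0.14  0.94  1.17] 0.0
[0.62 0.27 0.28] [ 0.01  0.05 -0.68  1.83  0.54  0.86  0.55] 0.0
[0.563 0.271 0.196] [-0.03  0.02 -0.71  2.04  0.64  0.73  0.36] 0.0
[0.645 0.262 0.08 ] [-0.14  0.33 -0.54  2.    1.03  0.6   0.07] 0.0
[0.64  0.262 0.095] [-0.13  0.29 -0.56  2.    0.99  0.61  0.11] 0.0
[0.56 0.27 0.11] [-0.16  0.15 -0.61  2.12  0.9   0.63  0.08] 0.0
[0.56 0.27 0.2 ] [-0.14  0.   -0.6   2.04  0.62  0.74  0.37] 0.0
[0.58 0.2  0.25] [-0.1  -0.1  -0.45  2.02  0.4   0.74  0.7 ] 0.0
[0.65 0.   0.25] [ 0.07 -0.07 -0.16  2.    0.08  0.62  1.36] 0.0
[ 0.7  -0.07  0.25] [ 0.15  0.05 -0.1   1.89 -0.03  0.61  1.57] 0.0
[ 0.65 -0.07  0.25] [ 0.16 -0.06 -0.09  1.99 -0.06  0.61  1.6 ] 0.0
```

>>> {"fn": "jog_arm", "kwargs": {"plan": [{"travel":[0.022,0.0273,0.0133],"spin":0,"claw":-1},{"travel":[0.022,0.0273,0.0133],"spin":0,"claw":-1},{"travel":[0.022,0.0273,0.0133],"spin":0,"claw":-1},{"travel":[0.022,0.0273,0.0133],"spin":0,"claw":-1},{"travel":[0.022,0.0273,0.0133],"spin":0,"claw":-1},{"travel":[0.022,0.0273,0.0133],"spin":0,"claw":-1},{"travel":[0.022,0.0273,0.0133],"spin":0,"claw":-1},{"travel":[0.022,0.0273,0.0133],"spin":0,"claw":-1},{"travel":[0.022,0.0273,0.0133],"spin":0,"claw":-1},{"travel":[0.022,0.0273,0.0133],"spin":0,"claw":-1},{"travel":[0.022,0.0273,0.0133],"spin":0,"claw":-1},{"travel":[0.022,0.0273,0.0133],"spin":0,"claw":-1},{"travel":[0.022,0.0273,0.0133],"spin":0,"claw":-1},{"travel":[0.022,0.0273,0.0133],"spin":0,"claw":-1},{"travel":[0.022,0.0273,0.0133],"spin":0,"claw":-1},{"travel":[0.022,0.0273,0.0133],"spin":0,"claw":-1},{"travel":[0,0,0],"spin":0,"claw":-1}]}}

```text
clock: 9.18
tool_pos: [0.5656, 0.2804, 0.1965]
tool_rot: [3.127, 0.599, 3.058]
force: [-1.4, 0.7, -0.8]
grip_width: 0.0871
```

```bash
python3 st.py
python3 - <<'E'
from h import *
p,d=snap('wrist','w1'); T=pose('wrist'); W=cloud('wrist',d,T);S=stf(W)
p=p.astype(int);r,g,b=p[...,0],p[...,1],p[...,2]
c,n=np.cos(np.radians(35)),np.sin(np.radians(35))
s=(S[...,0]-.055)*c+(S[...,2]-.075)*n; h=-(S[...,0]-.055)*n+(S[...,2]-.075)*c
G=(g>r+35)&(g>b+35)&(h>0.015)&(h<.05)&(abs(s)<.09)
k=(g>r+25)&(g>b+25)
print('green',G.sum(),[np.percentile(a[G],[1,5,50,95,99]).round(4) for a in(s,S[...,1],h)])
m=(h>.015)&(h<.035)&(S[...,1]>0)&(S[...,1]<.11)&(abs(s)<.08); 
print('slab',m.sum(),[np.percentile(a[m],[1,5,50,95,99]).round(4) for a in(s,S[...,1],h)])
dk=(abs(h)<.008)&(abs(S[...,1])<.12)&(abs(s)<.06);print('deck h',np.median(h[dk]),dk.sum())
L=(r>b+70)&(g>b+50)&(abs(s+.06)<.03);print('lip s,h',L.sum(),np.percentile(s[L],[5,50,95]).round(4),np.percentile(h[L],[50,95]).round(4))
E
```

```text
9.18 q [ 0.081  0.086 -0.885  1.986  0.725  0.811  0.268] qd [ 0.05 -0.06  0.08 -0.03 -0.15 -0.    0.27] p [0.5656 0.2804 0.1965] rot [3.127 0.599 3.058] z [ 0.563 -0.032 -0.826] x [-0.823  0.069 -0.564] y [0.075 0.997 0.012] F [-1.4  0.7 -0.8] 0.08711820773293504
green 5405 [array([-0.0589, -0.0568,  0.0033,  0.0544,  0.0575]), array([0.0236, 0.0251, 0.0527, 0.0838, 0.0851]), array([0.0239, 0.0254, 0.0273, 0.0286, 0.0291])]
slab 11859 [array([-0.0651, -0.0614, -0.0099,  0.0504,  0.0567]), array([0.0192, 0.0258, 0.055 , 0.0838, 0.0922]), array([0.0152, 0.0161, 0.0276, 0.029 , 0.0295])]
deck h 0.003505016941299563 15095
lip s,h 11954 [-0.0867 -0.0631 -0.0348] [0.0229 0.0462]
```

View pics/w1.png

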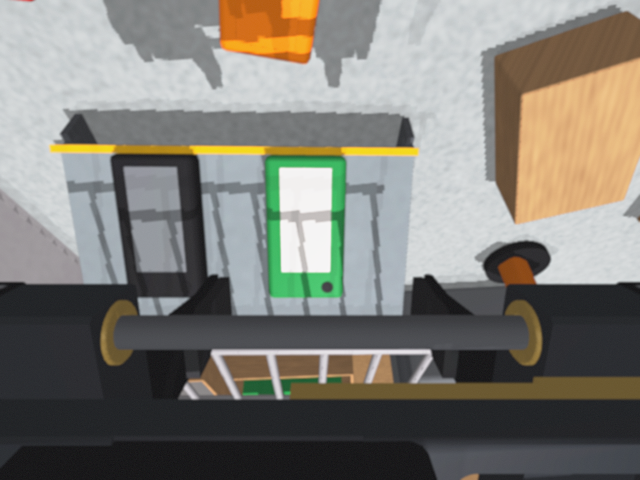

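The wrist view shows the green bank's near face at about (305,225), square to the lip at row 150. The black bank is at (158,225) and both jaw tips straddle the green one. Measured TCP offset: y −14 mm, then 142 mm down to the deck.

>>> {"fn": "jog_arm", "kwargs": {"plan": [{"travel":[0.002,-0.0145,0],"spin":0.013,"claw":-1},{"travel":[0,0,0.02],"spin":0,"claw":-1},{"travel":[0,0,0.025],"spin":0,"claw":-1},{"travel":[0,0,0.025],"spin":0,"claw":-1},{"travel":[0,0,0.015],"spin":0,"claw":-1},{"travel":[0,0,0.01],"spin":0,"claw":-1},{"travel":[0,0,0],"spin":0,"claw":-1}]}}

```text
clock: 9.82
tool_pos: [0.6212, 0.2542, 0.1196]
tool_rot: [3.12, 0.6, 3.034]
force: [0.4, -0.4, 0.2]
grip_width: 0.0871
```

```bash
cat >> h.py <<'E'
def tcp_stand():
    s=get_state();P=stf(np.array(s['tool_pos']));c,n=np.cos(np.radians(35)),np.sin(np.radians(35))
    return np.round([(P[0]-.055)*c+(P[2]-.075)*n,P[1],-(P[0]-.055)*n+(P[2]-.075)*c],4)
E
python3 st.py;python3 -c "
from h import *
print(tcp_stand());snap('wrist','w2')"
```

```text
9.82 q [ 0.048  0.269 -0.792  1.998  0.982  0.726  0.096] qd [ 0.   -0.04 -0.03 -0.01 -0.06  0.01  0.04] p [0.6212 0.2542 0.1196] rot [3.12  0.6   3.034] z [ 0.564 -0.039 -0.825] x [-0.821  0.089 -0.565] y [0.095 0.995 0.018] F [ 0.4 -0.4  0.2] 0.08705139842205835
[0.0009 0.0449 0.0538]
```

View pics/w2.png

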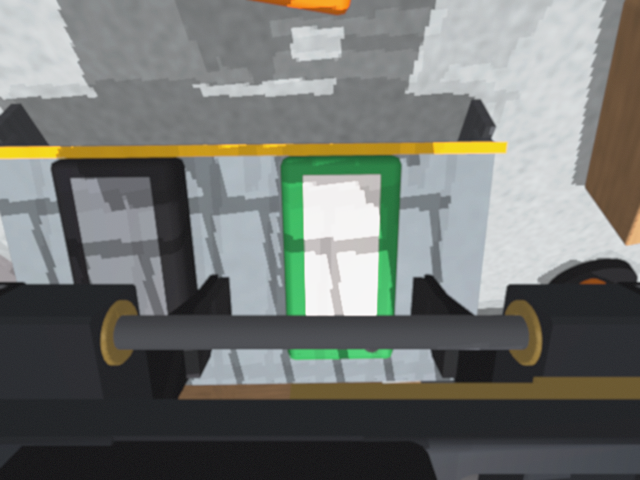

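The bank's centre is at about column 342 and the jaw centre at 322, so I'll shift +9 mm in tool y before going down.

>>> {"fn": "jog_arm", "kwargs": {"plan": [{"travel":[0.003,0.009,0],"spin":0,"claw":-1},{"travel":[0,0,0],"spin":0,"claw":-1},{"travel":[0,0,0.01],"spin":0,"claw":-1},{"travel":[0,0,0.01],"spin":0,"claw":-1},{"travel":[0,0,0],"spin":0,"claw":-1}]}}

```text
clock: 10.28
tool_pos: [0.6302, 0.2635, 0.102]
tool_rot: [3.119, 0.6, 3.034]
force: [-0.7, -0.4, 0.6]
grip_width: 0.087
```

```bash
python3 st.py;python3 -c "
from h import *
print(tcp_stand())"
```

```text
10.28 q [ 0.012  0.321 -0.77   1.984  1.045  0.729  0.04 ] qd [ 0.01 -0.02 -0.02  0.   -0.05  0.01  0.03] p [0.6302 0.2635 0.102 ] rot [3.119 0.6   3.034] z [ 0.563 -0.038 -0.825] x [-0.821  0.089 -0.564] y [0.095 0.995 0.019] F [-0.7 -0.4  0.6] 0.08698771635048086
[-0.0026  0.055   0.0348]
```

>>> {"fn": "jog_arm", "kwargs": {"plan": [{"travel":[0,0,0.013],"spin":0,"claw":-1},{"travel":[0,0,0.013],"spin":0,"claw":-1},{"travel":[0,0,0],"spin":0,"claw":-1}]}}

```text
clock: 10.53
tool_pos: [0.6448, 0.262, 0.08]
tool_rot: [3.119, 0.599, 3.033]
force: [-0.7, -0.2, -1.0]
grip_width: 0.087
```

```bash
python3 st.py;python3 -c "
from h import *
print(tcp_stand())"
```

```text
10.53 q [-0.007  0.375 -0.738  1.972  1.111  0.715 -0.003] qd [ 0.01 -0.03 -0.02  0.   -0.06  0.01  0.04] p [0.6448 0.262  0.08  ] rot [3.119 0.599 3.033] z [ 0.562 -0.039 -0.826] x [-0.821  0.089 -0.564] y [0.096 0.995 0.018] F [-0.7 -0.2 -1. ] 0.08698342241015018
[-0.0032  0.055   0.0083]
```

>>> {"fn": "jog_arm", "kwargs": {"plan": [{"travel":[0,0,0],"spin":0,"claw":1},{"travel":[0,0,0],"spin":0,"claw":1},{"travel":[0,0,0],"spin":0,"claw":1},{"travel":[0,0,0],"spin":0,"claw":1},{"travel":[0,0,0],"spin":0,"claw":1},{"travel":[0,0,0],"spin":0,"claw":1}], "newtons": 25}}

```text
clock: 11.03
tool_pos: [0.6448, 0.2631, 0.0816]
tool_rot: [3.118, 0.6, 3.033]
force: [-4.1, -0.6, 5.8]
grip_width: 0.0637
```

```bash
python3 st.py
```

```text
11.03 q [-0.007  0.373 -0.74   1.971  1.11   0.715 -0.002] qd [-0.  0.  0. -0.  0.  0. -0.] p [0.6448 0.2631 0.0816] rot [3.118 0.6   3.033] z [ 0.564 -0.038 -0.825] x [-0.82   0.089 -0.565] y [0.095 0.995 0.019] F [-4.1 -0.6  5.8] 0.06368998837232198
```

>>> {"fn": "jog_arm", "kwargs": {"plan": [{"travel":[0,0,-0.005],"spin":0,"claw":1},{"travel":[0,0,-0.008],"spin":0,"claw":1},{"travel":[0,0,-0.008],"spin":0,"claw":1},{"travel":[0,0,0],"spin":0,"claw":1},{"travel":[0.012,0,-0.008],"spin":0,"claw":1},{"travel":[0.0165,0,-0.0113],"spin":0,"claw":1},{"travel":[0.0165,0,-0.0113],"spin":0,"claw":1},{"travel":[0.0165,0,-0.0113],"spin":0,"claw":1},{"travel":[0.014,0,-0.0113],"spin":0,"claw":1},{"travel":[0,0,0],"spin":0,"claw":1}]}}

```text
clock: 11.87
tool_pos: [0.5374, 0.2731, 0.0987]
tool_rot: [3.12, 0.598, 3.037]
force: [0.1, -0.1, -3.3]
grip_width: 0.0639
```

```bash
python3 st.py;python3 - <<'E'
from ik import *
from bench import *
s=get_state();q=s['joints'];r=s['tool_rot']
for x in [s['tool_pos'],(.55,.27,.2),(.58,.2,.25),(.65,.0,.25),(.7,-.07,.25),(.65,-.07,.25),(.6,-.07,.25),(.6,-.07,.2)]:
    q,e=ik(np.array(x),r,q); print(np.round(x,3),q.round(2),round(e,4))
E
```

```text
11.87 q [-0.023  0.186 -0.838  2.136  0.989  0.73  -0.07 ] qd [ 0.01  0.03  0.04 -0.05  0.04 -0.    0.02] p [0.5374 0.2731 0.0987] rot [3.12  0.598 3.037] z [ 0.562 -0.037 -0.826] x [-0.822  0.086 -0.563] y [0.092 0.996 0.018] F [ 0.1 -0.1 -3.3] 0.06386266248796818
[0.537 0.273 0.099] [ 0.02  0.15 -0.83  2.17  0.97  0.65 -0.04] 0.0
[0.55 0.27 0.2 ] [ 0.04 -0.02 -0.77  2.06  0.59  0.73  0.36] 0.0
[0.58 0.2  0.25] [ 0.07 -0.12 -0.6   2.02  0.36  0.73  0.72] 0.0
[0.65 0.   0.25] [ 0.23 -0.07 -0.3   2.    0.05  0.62  1.36] 0.0
[ 0.7  -0.07  0.25] [ 0.31  0.05 -0.25  1.88 -0.02  0.61  1.55] 0.0
[ 0.65 -0.07  0.25] [ 0.31 -0.06 -0.23  1.99 -0.09  0.61  1.61] 0.0
[ 0.6  -0.07  0.25] [ 0.31 -0.17 -0.2   2.09 -0.14  0.63  1.67] 0.0
[ 0.6  -0.07  0.2 ] [ 0.3  -0.12 -0.2   2.15 -0.15  0.52  1.68] 0.0
```

The bank is held: the wrist reads −3.3 N, which matches its weight. Now I'll lift it and carry it to clear space on the drawer side.

>>> {"fn": "jog_arm", "kwargs": {"plan": [{"travel":[-0.015,-0.003,-0.016],"spin":0,"claw":1},{"travel":[-0.0207,-0.005,-0.0224],"spin":0,"claw":1},{"travel":[-0.0207,-0.005,-0.0224],"spin":0,"claw":1},{"travel":[-0.0207,-0.005,-0.0224],"spin":0,"claw":1},{"travel":[-0.0207,-0.005,-0.0224],"spin":0,"claw":1},{"travel":[-0.0088,-0.034,0.0052],"spin":0,"claw":1},{"travel":[-0.0088,-0.034,0.0052],"spin":0,"claw":1},{"travel":[-0.0088,-0.034,0.0052],"spin":0,"claw":1},{"travel":[-0.0088,-0.034,0.0052],"spin":0,"claw":1},{"travel":[-0.0088,-0.034,0.0052],"spin":0,"claw":1},{"travel":[-0.0088,-0.034,0.0052],"spin":0,"claw":1},{"travel":[-0.0088,-0.034,0.0052],"spin":0,"claw":1},{"travel":[-0.0088,-0.034,0.0052],"spin":0,"claw":1},{"travel":[-0.0088,-0.034,0.0052],"spin":0,"claw":1},{"travel":[0,0,0],"spin":0,"claw":1}]}}

```text
clock: 13.12
tool_pos: [0.6214, -0.0775, 0.2407]
tool_rot: [3.12, 0.598, 3.025]
force: [-0.2, -0.5, -2.9]
grip_width: 0.0635
```

```bash
python3 st.py
```

```text
13.12 q [ 0.313 -0.1   -0.254  2.043 -0.019  0.597  1.526] qd [-0.03 -0.02 -0.12  0.02  0.06  0.02 -0.18] p [ 0.6214 -0.0775  0.2407] rot [3.12  0.598 3.025] z [ 0.562 -0.044 -0.826] x [-0.821  0.096 -0.563] y [0.104 0.994 0.018] F [-0.2 -0.5 -2.9] 0.06345985284367749
```

>>> {"fn": "jog_arm", "kwargs": {"plan": [{"travel":[0.03,-0.001,-0.02],"spin":0,"claw":1},{"travel":[0.03,-0.001,-0.02],"spin":0,"claw":1},{"travel":[0.03,-0.001,-0.02],"spin":0,"claw":1},{"travel":[0.03,-0.001,-0.02],"spin":0,"claw":1},{"travel":[0.03,-0.001,-0.02],"spin":0,"claw":1},{"travel":[0.03,-0.001,-0.02],"spin":0,"claw":1}]}}

```text
clock: 13.62
tool_pos: [0.491, -0.0544, 0.216]
tool_rot: [3.11, 0.57, 3.039]
force: [0.9, 2.1, -1.0]
grip_width: 0.0637
```

```bash
python3 st.py
```

```text
13.62 q [ 0.393 -0.38  -0.301  2.289 -0.215  0.653  1.691] qd [ 1.86 -0.02 -1.62  0.11 -1.29 -0.01  1.11] p [ 0.491  -0.0544  0.216 ] rot [3.11  0.57  3.039] z [ 0.54  -0.023 -0.841] x [-0.837  0.086 -0.54 ] y [0.085 0.996 0.027] F [ 0.9  2.1 -1. ] 0.06371642447372283
```

>>> {"fn": "jog_arm", "kwargs": {"plan": [{"travel":[0.035,0,-0.008],"spin":0,"claw":1},{"travel":[0.035,0,-0.008],"spin":0,"claw":1},{"travel":[0.035,0,-0.008],"spin":0,"claw":1},{"travel":[0.035,0,-0.008],"spin":0,"claw":1}]}}

```text
clock: 13.95
tool_pos: [0.4549, -0.0554, 0.1583]
tool_rot: [3.107, 0.526, 3.037]
force: [-16.8, -0.8, -40.7]
grip_width: 0.0636
```

```bash
python3 st.py
```

```text
13.95 q [ 0.355 -0.381 -0.272  2.398 -0.214  0.591  1.696] qd [ 1.01  0.05 -0.73  0.03 -0.86  0.29  0.92] p [ 0.4549 -0.0554  0.1583] rot [3.107 0.526 3.037] z [ 0.503 -0.019 -0.864] x [-0.86   0.091 -0.502] y [0.088 0.996 0.03 ] F [-16.8  -0.8 -40.7] 0.06356821802119378
```

>>> {"fn": "jog_arm", "kwargs": {"plan": [{"travel":[0,0,0],"spin":0,"claw":1}]}}

```text
clock: 14.03
tool_pos: [0.4554, -0.0563, 0.1589]
tool_rot: [3.106, 0.527, 3.034]
force: [1.1, 0.2, -1.3]
grip_width: 0.064
```

```bash
python3 st.py; python3 -c "
from h import *
snap('scene','s2')"
```

```text
14.03 q [ 0.367 -0.38  -0.279  2.397 -0.222  0.592  1.704] qd [ 0.02 -0.    0.01  0.    0.06 -0.   -0.08] p [ 0.4554 -0.0563  0.1589] rot [3.106 0.527 3.034] z [ 0.504 -0.019 -0.864] x [-0.859  0.093 -0.503] y [0.09  0.995 0.03 ] F [ 1.1  0.2 -1.3] 0.06396352370125637
```

View pics/s2.png

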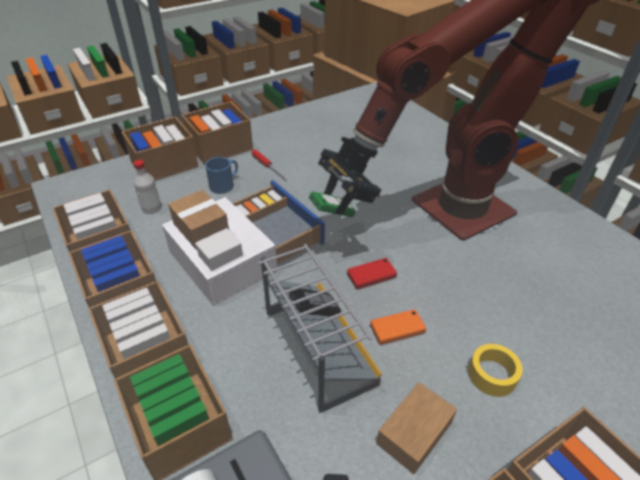

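The −41 N reading was an inertial transient when the joints met their limits, and it settled at once. The picture shows the bank held at (333,203), clear of everything. I'll keep un-tilting with gentler steps.

>>> {"fn": "jog_arm", "kwargs": {"plan": [{"travel":[0.012,0,-0.015],"spin":0,"claw":1},{"travel":[0.015,0,-0.018],"spin":0,"claw":1},{"travel":[0.015,0,-0.018],"spin":0,"claw":1},{"travel":[0.015,0,-0.018],"spin":0,"claw":1},{"travel":[0.015,0,-0.018],"spin":0,"claw":1}]}}

```text
clock: 14.5
tool_pos: [0.4349, -0.0684, 0.1505]
tool_rot: [3.095, 0.474, 3.032]
force: [0.2, 0.0, -2.8]
grip_width: 0.064
```

```bash
python3 st.py
```

```text
14.5 q [ 0.377 -0.38  -0.234  2.397 -0.242  0.654  1.77 ] qd [ 0.24  0.   -0.04 -0.   -0.19  0.16  0.32] p [ 0.4349 -0.0684  0.1505] rot [3.095 0.474 3.032] z [ 0.458 -0.003 -0.889] x [-0.884  0.097 -0.457] y [0.088 0.995 0.042] F [ 0.2  0.  -2.8] 0.06395812704706857
```

>>> {"fn": "jog_arm", "kwargs": {"plan": [{"travel":[0.022,0,-0.014],"spin":0,"claw":1},{"travel":[0.028,0,-0.018],"spin":0,"claw":1},{"travel":[0.032,0,-0.02],"spin":0,"claw":1},{"travel":[0.032,0,-0.02],"spin":0,"claw":1},{"travel":[0.032,0,-0.02],"spin":0,"claw":1},{"travel":[0.032,0,-0.02],"spin":0,"claw":1}]}}

```text
clock: 15.0
tool_pos: [0.3749, -0.1017, 0.1292]
tool_rot: [3.053, 0.352, 3.034]
force: [0.6, -1.0, -2.1]
grip_width: 0.0637
```

```bash
python3 st.py
```

```text
15.0 q [ 0.761 -0.381 -0.373  2.397 -0.438  0.828  2.125] qd [ 0.52 -0.    0.11 -0.   -0.14  0.46  0.66] p [ 0.3749 -0.1017  0.1292] rot [3.053 0.352 3.034] z [ 0.351  0.051 -0.935] x [-0.933  0.101 -0.345] y [0.077 0.994 0.083] F [ 0.6 -1.  -2.1] 0.06370477587470993
```

>>> {"fn": "jog_arm", "kwargs": {"plan": [{"travel":[0.01,0.025,-0.005],"spin":0,"claw":1},{"travel":[0.01,0.03,-0.005],"spin":0,"claw":1},{"travel":[0.015,0.03,-0.008],"spin":0,"claw":1},{"travel":[0.02,0.03,-0.01],"spin":0,"claw":1},{"travel":[0.025,0.02,-0.01],"spin":0,"claw":1},{"travel":[0.03,0.01,-0.012],"spin":0,"claw":1}]}}

```text
clock: 15.5
tool_pos: [0.3719, 0.0241, 0.1245]
tool_rot: [3.044, 0.261, 3.045]
force: [-0.0, -0.3, -3.5]
grip_width: 0.0639
```

```bash
python3 st.py
```

```text
15.5 q [ 0.092 -0.381 -0.196  2.397 -0.156  0.849  1.473] qd [-1.02 -0.    0.49  0.01  0.44  0.28 -0.8 ] p [0.3719 0.0241 0.1245] rot [3.044 0.261 3.045] z [ 0.265  0.072 -0.962] x [-0.962  0.094 -0.258] y [0.072 0.993 0.094] F [-0.  -0.3 -3.5] 0.06390072343252962
```

>>> {"fn": "jog_arm", "kwargs": {"plan": [{"travel":[0.01,0.03,-0.004],"spin":0,"claw":1},{"travel":[0.015,0.03,-0.006],"spin":0,"claw":1},{"travel":[0.02,0.03,-0.008],"spin":0,"claw":1},{"travel":[0.03,0.01,-0.01],"spin":0,"claw":1},{"travel":[0.034,0,-0.01],"spin":0,"claw":1},{"travel":[0.034,0,-0.01],"spin":0,"claw":1}]}}

```text
clock: 16.0
tool_pos: [0.3019, 0.1662, 0.1166]
tool_rot: [3.084, 0.2, 3.048]
force: [0.6, 0.7, -3.9]
grip_width: 0.0639
```

```bash
python3 st.py
```

```text
16.0 q [-0.417 -0.38  -0.269  2.397 -0.003  0.929  0.808] qd [-0.89 -0.   -0.05  0.    0.21  0.33 -1.06] p [0.3019 0.1662 0.1166] rot [3.084 0.2   3.048] z [ 0.203  0.039 -0.978] x [-0.976  0.091 -0.199] y [0.081 0.995 0.056] F [ 0.6  0.7 -3.9] 0.06386904530733441
```

>>> {"fn": "jog_arm", "kwargs": {"plan": [{"travel":[0.015,-0.03,-0.004],"spin":0,"claw":1},{"travel":[0.02,-0.03,-0.005],"spin":0,"claw":1},{"travel":[0.03,-0.02,-0.006],"spin":0,"claw":1},{"travel":[0.034,-0.015,-0.007],"spin":0,"claw":1},{"travel":[0.034,-0.01,-0.007],"spin":0,"claw":1},{"travel":[0.034,-0.01,-0.007],"spin":0,"claw":1},{"travel":[0.034,-0.01,-0.007],"spin":0,"claw":1}]}}

```text
clock: 16.58
tool_pos: [0.237, 0.1484, 0.1102]
tool_rot: [-3.097, 0.062, 3.047]
force: [-0.0, 1.8, -3.0]
grip_width: 0.064
```

```bash
python3 st.py
```

```text
16.58 q [-0.511 -0.381 -0.249  2.397 -0.017  1.107  0.739] qd [-1.12 -0.    0.31 -0.    0.13  0.38 -0.88] p [0.237  0.1484 0.1102] rot [-3.097  0.062  3.047] z [ 0.058 -0.051 -0.997] x [-0.994  0.094 -0.062] y [ 0.097  0.994 -0.045] F [-0.   1.8 -3. ] 0.06396884782012997
```

>>> {"fn": "jog_arm", "kwargs": {"plan": [{"travel":[-0.004,-0.035,0],"spin":0,"claw":1},{"travel":[-0.004,-0.038,0],"spin":0,"claw":1},{"travel":[-0.004,-0.038,0],"spin":0,"claw":1},{"travel":[-0.004,-0.038,0],"spin":0,"claw":1},{"travel":[-0.002,-0.038,0],"spin":0,"claw":1},{"travel":[0,-0.03,0],"spin":0,"claw":1}]}}

```text
clock: 17.08
tool_pos: [0.2784, -0.0506, 0.1113]
tool_rot: [-3.077, 0.023, 3.046]
force: [-0.3, -0.6, -2.4]
grip_width: 0.0638
```

```bash
python3 st.py
```

```text
17.08 q [ 0.176 -0.381 -0.195  2.396 -0.006  1.103  1.47 ] qd [ 0.84 -0.    0.37  0.    0.12 -0.03  1.09] p [ 0.2784 -0.0506  0.1113] rot [-3.077  0.023  3.046] z [ 0.016 -0.067 -0.998] x [-0.995  0.096 -0.023] y [ 0.097  0.993 -0.065] F [-0.3 -0.6 -2.4] 0.0637647105157645
```

>>> {"fn": "jog_arm", "kwargs": {"plan": [{"travel":[0,-0.03,0],"spin":0.11,"claw":1},{"travel":[0,-0.035,0],"spin":0.12,"claw":1},{"travel":[0,-0.035,0],"spin":0.12,"claw":1},{"travel":[0,-0.035,0],"spin":0.12,"claw":1},{"travel":[0,-0.035,0],"spin":0.12,"claw":1},{"travel":[0,-0.035,0],"spin":0.12,"claw":1},{"travel":[0,-0.035,0],"spin":0.12,"claw":1},{"travel":[0,-0.03,0],"spin":0.12,"claw":1}]}}

```text
clock: 17.75
tool_pos: [0.15, -0.2773, 0.1247]
tool_rot: [-3.123, 0.067, 2.089]
force: [0.5, -1.0, -2.2]
grip_width: 0.0638
```

```bash
python3 st.py
```

```text
17.75 q [ 0.849 -0.367  0.04   2.36   0.05   1.087  1.383] qd [ 0.79  0.01  0.35 -0.03  0.06 -0.01 -0.34] p [ 0.15   -0.2773  0.1247] rot [-3.123  0.067  2.089] z [ 0.017 -0.067 -0.998] x [-0.494  0.867 -0.067] y [ 0.869  0.494 -0.019] F [ 0.5 -1.  -2.2] 0.06375237804130018
```

>>> {"fn": "jog_arm", "kwargs": {"plan": [{"travel":[0.025,-0.008,0],"spin":0,"claw":1},{"travel":[0.03,-0.008,0],"spin":0,"claw":1},{"travel":[0.03,-0.008,0],"spin":0,"claw":1},{"travel":[0.03,-0.006,0],"spin":0,"claw":1}]}}

```text
clock: 18.08
tool_pos: [0.116, -0.2574, 0.1074]
tool_rot: [-3.125, 0.026, 2.096]
force: [-5.1, 6.7, -4.9]
grip_width: 0.064
```

```bash
python3 st.py
```

```text
18.08 q [ 1.344 -0.381 -0.303  2.398 -0.108  1.085  1.635] qd [ 1.23 -0.01 -0.68  0.   -0.32  0.16  0.73] p [ 0.116  -0.2574  0.1074] rot [-3.125  0.026  2.096] z [-0.001 -0.03  -1.   ] x [-0.502  0.865 -0.026] y [ 0.865  0.501 -0.016] F [-5.1  6.7 -4.9] 0.06399724177679668
```

>>> {"fn": "jog_arm", "kwargs": {"plan": [{"travel":[0.025,-0.01,0],"spin":0,"claw":1},{"travel":[0,0,0],"spin":0,"claw":1}]}}

```text
clock: 18.25
tool_pos: [0.0998, -0.2574, 0.1069]
tool_rot: [-3.127, 0.008, 2.093]
force: [0.1, 0.5, -2.7]
grip_width: 0.064
```

```bash
python3 st.py
python3 - <<'E'
from h import *
z=np.load('pics/top0.npz');W=cloud('top',z['d'],z['T']);p=z['p'].astype(int)
c=np.cos(.103);s=np.sin(.103);X=np.array([c,s]);Y=np.array([-s,c]);F=np.array([.480,-.202])  # panel top centre (thickness mid)
Q=W[...,:2]-F;a=Q@X;b=Q@Y
m=(a>.03)&(a<.13)&(b>-.05)&(b<.11)&(W[...,2]>.02)&(W[...,2]<.065)
print('floor z',np.percentile(W[m][:,2],[5,50,95]).round(4),m.sum())
for k in range(-12,13,1):
    t=(abs(b-k*.01)<.005)&(a>.04)&(a<.12); print(k*10,np.median(W[t][:,2]).round(3),end='; ')
print()
for k in range(-2,22): 
    t=(abs(a-k*.01)<.005)&(b>-.02)&(b<.08); print(k*10,np.median(W[t][:,2]).round(3),end='; ')
E
```

```text
18.25 q [ 1.418 -0.381 -0.319  2.398 -0.115  1.101  1.694] qd [-0.1   0.    0.03 -0.01  0.01 -0.03 -0.11] p [ 0.0998 -0.2574  0.1069] rot [-3.127  0.008  2.093] z [-0.009 -0.014 -1.   ] x [-0.499  0.867 -0.008] y [ 0.867  0.498 -0.015] F [ 0.1  0.5 -2.7] 0.06403322221828432
floor z [0.0451 0.0509 0.0566] 2049
-120 0.08; -110 0.073; -100 0.072; -90 0.071; -80 0.071; -70 0.071; -60 0.071; -50 0.071; -40 0.068; -30 0.051; -20 0.051; -10 0.051; 0 0.051; 10 0.051; 20 0.05; 30 0.051; 40 0.051; 50 0.051; 60 0.051; 70 0.051; 80 0.051; 90 0.051; 100 0.051; 110 0.054; 120 0.005; 
-20 0.001; -10 0.003; 0 0.091; 10 0.05; 20 0.051; 30 0.051; 40 0.051; 50 0.051; 60 0.051; 70 0.05; 80 0.051; 90 0.05; 100 0.05; 110 0.051; 120 0.051; 130 0.051; 140 0.051; 150 0.051; 160 0.094; 170 0.101; 180 0.1; 190 0.101; 200 0.101; 210 0.101;
```

The tool is upright again, within 1°, and the bank is level. From the first top view, the bay floor reads z ≈ 0.050 and the bay centre ≈ (0.557, −0.155). Next: raise, swing round and turn to the cabinet's yaw.

>>> {"fn": "jog_arm", "kwargs": {"plan": [{"travel":[-0.015,0,-0.02],"spin":0,"claw":1},{"travel":[-0.02,0,-0.03],"spin":0,"claw":1},{"travel":[-0.02,0,-0.03],"spin":0,"claw":1},{"travel":[-0.02,0,-0.03],"spin":0,"claw":1},{"travel":[-0.01,0.033,0],"spin":-0.115,"claw":1},{"travel":[-0.01,0.033,0],"spin":-0.115,"claw":1},{"travel":[-0.01,0.033,0],"spin":-0.115,"claw":1},{"travel":[-0.01,0.033,0],"spin":-0.115,"claw":1},{"travel":[-0.01,0.033,0],"spin":-0.115,"claw":1},{"travel":[-0.01,0.033,0],"spin":-0.115,"claw":1},{"travel":[-0.01,0.033,0],"spin":-0.115,"claw":1},{"travel":[-0.01,0.033,0],"spin":-0.115,"claw":1},{"travel":[-0.01,0.033,0],"spin":-0.115,"claw":1},{"travel":[-0.01,0.033,0],"spin":-0.115,"claw":1},{"travel":[0,0,0],"spin":0,"claw":1}]}}

```text
clock: 19.5
tool_pos: [0.382, -0.0916, 0.2129]
tool_rot: [-3.128, -0.008, -3.021]
force: [-1.2, -0.1, -2.7]
grip_width: 0.0636
```

```bash
python3 st.py
python3 - <<'E'
from h import *
s=get_state();r=R.from_euler('xyz',s['tool_rot']).as_matrix()
print('to bay, tool axes',(r.T@(np.array([.5566,-.155,.2])-s['tool_pos'])).round(4))
snap('scene','s3')
E
```

```text
19.5 q [ 0.982 -0.208 -0.75   2.013 -0.131  1.286  1.971] qd [ 0.05  0.    0.09  0.01  0.05 -0.   -0.06] p [ 0.382  -0.0916  0.2129] rot [-3.128 -0.008 -3.021] z [-0.006 -0.014 -1.   ] x [-0.993 -0.12   0.008] y [-0.12   0.993 -0.013] F [-1.2 -0.1 -2.7] 0.0636395914519923
to bay, tool axes [-0.1658 -0.0837  0.0127]
```

View pics/s3.png

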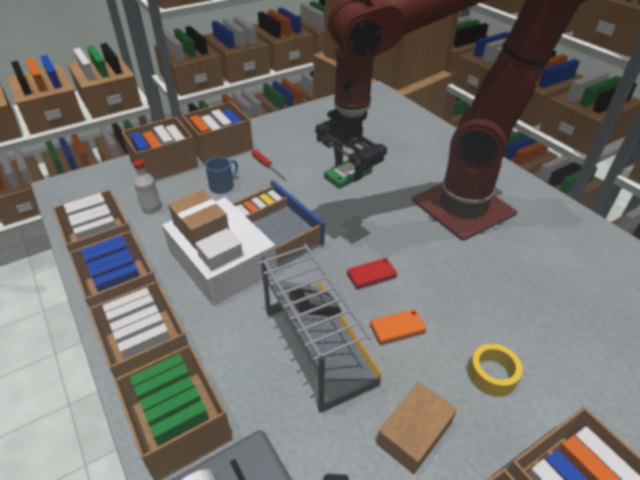

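The picture shows the bank level at (348,175), with the drawer undisturbed. Moving above the bay and down to clearance height.

>>> {"fn": "jog_arm", "kwargs": {"plan": [{"travel":[-0.02,-0.01,0],"spin":0,"claw":1},{"travel":[-0.03,-0.015,0],"spin":0,"claw":1},{"travel":[-0.03,-0.015,0],"spin":0,"claw":1},{"travel":[-0.03,-0.015,0],"spin":0,"claw":1},{"travel":[-0.03,-0.015,0],"spin":0,"claw":1},{"travel":[-0.024,-0.013,0],"spin":0,"claw":1},{"travel":[0,0,0],"spin":0,"claw":1},{"travel":[0,0,0.03],"spin":0,"claw":1},{"travel":[0,0,0.035],"spin":0,"claw":1},{"travel":[0,0,0.03],"spin":0,"claw":1},{"travel":[0,0,0],"spin":0,"claw":1}]}}

```text
clock: 20.47
tool_pos: [0.5463, -0.1654, 0.1109]
tool_rot: [-3.131, -0.018, -3.039]
force: [-2.4, -0.2, -3.6]
grip_width: 0.0637
```

```bash
python3 st.py
python3 - <<'E'
from h import *
s=get_state();r=R.from_euler('xyz',s['tool_rot']).as_matrix()
print('to bay, tool axes',(r.T@(np.array([.5566,-.155,.055])-s['tool_pos'])).round(4))
snap('wrist','w3')
E
```

```text
20.47 q [ 0.854  0.373 -0.782  1.753  0.301  1.152  1.651] qd [ 0.01 -0.06 -0.03 -0.09 -0.04  0.1   0.04] p [ 0.5463 -0.1654  0.1109] rot [-3.131 -0.018 -3.039] z [-0.017 -0.012 -1.   ] x [-0.995 -0.103  0.018] y [-0.103  0.995 -0.011] F [-2.4 -0.2 -3.6] 0.06367716320155317
to bay, tool axes [-0.0123  0.0099  0.0556]
```

View pics/w3.png

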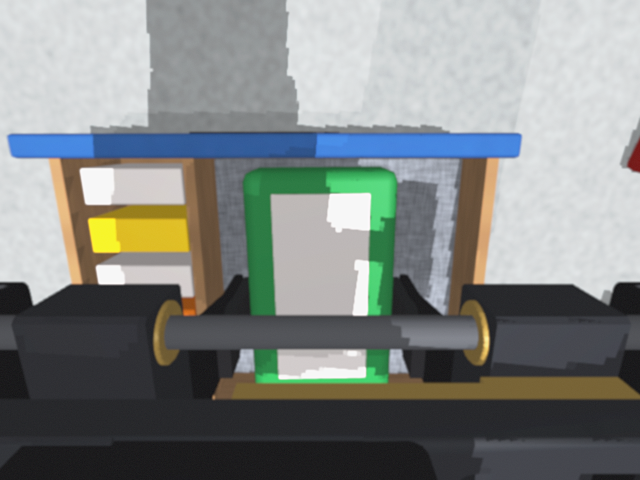

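The bank is over the bay, label up. It sits slightly toward −y and the panel, so I'll shift it 10 mm each way and then descend, feeling for the floor.

>>> {"fn": "jog_arm", "kwargs": {"plan": [{"travel":[-0.01,0.01,0],"spin":0,"claw":1},{"travel":[0,0,0.012],"spin":0,"claw":1},{"travel":[0,0,0.012],"spin":0,"claw":1},{"travel":[0,0,0.01],"spin":0,"claw":1},{"travel":[0,0,0.006],"spin":0,"claw":1},{"travel":[0,0,0],"spin":0,"claw":1}]}}

```text
clock: 21.02
tool_pos: [0.5578, -0.155, 0.0751]
tool_rot: [-3.128, -0.012, -3.037]
force: [0.7, -0.4, -3.0]
grip_width: 0.0635
```

```bash
python3 st.py
```

```text
21.02 q [ 0.81   0.426 -0.767  1.771  0.347  1.09   1.597] qd [ 0.   -0.02 -0.01 -0.02 -0.01  0.02  0.01] p [ 0.5578 -0.155   0.0751] rot [-3.128 -0.012 -3.037] z [-0.011 -0.015 -1.   ] x [-0.994 -0.105  0.012] y [-0.105  0.994 -0.014] F [ 0.7 -0.4 -3. ] 0.06350144284476923
```

>>> {"fn": "jog_arm", "kwargs": {"plan": [{"travel":[0,0,0.002],"spin":0,"claw":1},{"travel":[0,0,0.001],"spin":0,"claw":1},{"travel":[0,0,0],"spin":0,"claw":1}]}}

```text
clock: 21.27
tool_pos: [0.5593, -0.1547, 0.074]
tool_rot: [-3.127, -0.009, -3.036]
force: [-0.8, -0.2, -1.7]
grip_width: 0.0635
```

```bash
python3 st.py
```

```text
21.27 q [ 0.809  0.427 -0.767  1.772  0.35   1.086  1.595] qd [-0. -0. -0. -0. -0.  0.  0.] p [ 0.5593 -0.1547  0.074 ] rot [-3.127 -0.009 -3.036] z [-0.008 -0.016 -1.   ] x [-0.994 -0.105  0.009] y [-0.105  0.994 -0.015] F [-0.8 -0.2 -1.7] 0.06352231977278158
```

>>> {"fn": "jog_arm", "kwargs": {"plan": [{"travel":[0,0,0.002],"spin":0,"claw":1},{"travel":[0,0,0.002],"spin":0,"claw":1},{"travel":[0,0,0.002],"spin":0,"claw":1},{"travel":[0,0,0],"spin":0,"claw":1}]}}

```text
clock: 21.6
tool_pos: [0.5589, -0.1547, 0.0674]
tool_rot: [-3.127, -0.01, -3.036]
force: [-0.8, -0.2, -2.2]
grip_width: 0.0638
```

>>> {"fn": "jog_arm", "kwargs": {"plan": [{"travel":[0,0,0.002],"spin":0,"claw":1},{"travel":[0,0,0.002],"spin":0,"claw":1},{"travel":[0,0,0],"spin":0,"claw":1}]}}

```text
clock: 21.85
tool_pos: [0.5589, -0.1547, 0.0634]
tool_rot: [-3.127, -0.01, -3.036]
force: [-0.7, -0.1, -3.1]
grip_width: 0.0637
```

>>> {"fn": "jog_arm", "kwargs": {"plan": [{"travel":[0,0,0.0015],"spin":0,"claw":1},{"travel":[0,0,0.0015],"spin":0,"claw":1},{"travel":[0,0,0],"spin":0,"claw":1}]}}

```text
clock: 22.1
tool_pos: [0.5589, -0.1547, 0.0605]
tool_rot: [-3.127, -0.01, -3.036]
force: [-0.0, -0.4, -2.8]
grip_width: 0.0633
```

>>> {"fn": "jog_arm", "kwargs": {"plan": [{"travel":[0,0,0.001],"spin":0,"claw":1},{"travel":[0,0,0.001],"spin":0,"claw":1},{"travel":[0,0,0],"spin":0,"claw":1}]}}

```text
clock: 22.35
tool_pos: [0.5591, -0.1548, 0.0588]
tool_rot: [-3.127, -0.01, -3.036]
force: [0.3, 0.8, -1.4]
grip_width: 0.0636
```

>>> {"fn": "jog_arm", "kwargs": {"plan": [{"travel":[0,0,0.001],"spin":0,"claw":1},{"travel":[0,0,0],"spin":0,"claw":1}]}}

```text
clock: 22.52
tool_pos: [0.5592, -0.1548, 0.0581]
tool_rot: [-3.127, -0.01, -3.036]
force: [-0.4, 0.2, 2.1]
grip_width: 0.0634
```

>>> {"fn": "jog_arm", "kwargs": {"plan": [{"travel":[0,0,0.001],"spin":0,"claw":1},{"travel":[0,0,0],"spin":0,"claw":1}]}}

```text
clock: 22.68
tool_pos: [0.5592, -0.1548, 0.0572]
tool_rot: [-3.127, -0.009, -3.036]
force: [-1.7, -0.6, 4.6]
grip_width: 0.0635
```

>>> {"fn": "jog_arm", "kwargs": {"plan": [{"travel":[0,0,0],"spin":0,"claw":1}]}}

```text
clock: 22.77
tool_pos: [0.5592, -0.1548, 0.0572]
tool_rot: [-3.127, -0.009, -3.036]
force: [-2.1, 0.5, 5.0]
grip_width: 0.0637
```

The floor is felt: contact at TCP z ≈ 0.058, net +5 N. Easing up 1 mm and letting go.

>>> {"fn": "jog_arm", "kwargs": {"plan": [{"travel":[0,0,-0.001],"spin":0,"claw":1},{"travel":[0,0,0],"spin":0,"claw":1}], "newtons": 5}}

```text
clock: 22.93
tool_pos: [0.5591, -0.1549, 0.0579]
tool_rot: [-3.127, -0.009, -3.036]
force: [0.2, -0.1, -0.0]
grip_width: 0.0642
```

>>> {"fn": "jog_arm", "kwargs": {"plan": [{"travel":[0,0,0],"spin":0,"claw":-1},{"travel":[0,0,0],"spin":0,"claw":-1},{"travel":[0,0,0],"spin":0,"claw":-1},{"travel":[0,0,0],"spin":0,"claw":-1},{"travel":[0,0,0],"spin":0,"claw":-1}]}}

```text
clock: 23.35
tool_pos: [0.559, -0.1548, 0.0578]
tool_rot: [-3.127, -0.01, -3.036]
force: [-0.5, -0.1, 0.0]
grip_width: 0.0849
```

>>> {"fn": "jog_arm", "kwargs": {"plan": [{"travel":[0,0,-0.01],"spin":0,"claw":-1},{"travel":[0,0,-0.025],"spin":0,"claw":-1},{"travel":[0,0,-0.035],"spin":0,"claw":-1},{"travel":[0,0,-0.035],"spin":0,"claw":-1},{"travel":[0,0,-0.035],"spin":0,"claw":-1},{"travel":[0,0,0],"spin":0,"claw":-1}]}}

```text
clock: 23.85
tool_pos: [0.5636, -0.1523, 0.2058]
tool_rot: [-3.123, -0.001, -3.035]
force: [1.6, 0.9, 0.4]
grip_width: 0.0873
```

```bash
python3 st.py
python3 - <<'E'
from h import *
snap('wrist','w4')
z=np.load('pics/w4.npz');W=cloud('wrist',z['d'],z['T']);p=z['p'].astype(int);r,g,b=p[...,0],p[...,1],p[...,2]
G=(g>r+35)&(g>b+35)&(abs(W[...,0]-.56)<.12)&(abs(W[...,1]+.155)<.1)&(W[...,2]>.03)
P=W[G];print(G.sum(),np.median(P,0).round(4),'z pct',np.percentile(P[:,2],[5,50,95]).round(4));A=np.c_[P[:,:2],np.ones(len(P))];print('plane',np.linalg.lstsq(A,P[:,2],rcond=None)[0].round(3))
B=(b>r+50)&(b>g+30)&(W[...,2]>.085)&(W[...,0]<.55);P=W[B];print('panel',B.sum(),P.mean(0).round(4),np.percentile(P,[1,99],axis=0).round(4).tolist())
E
```

```text
23.85 q [ 0.853  0.303 -0.816  1.627  0.246  1.309  1.673] qd [-0.01  0.05  0.02  0.09  0.03 -0.09 -0.03] p [ 0.5636 -0.1523  0.2058] rot [-3.123e+00 -1.000e-03 -3.035e+00] z [ 0.001 -0.019 -1.   ] x [-0.994 -0.106  0.001] y [-0.106  0.994 -0.019] F [1.6 0.9 0.4] 0.08733257254047813
4939 [ 0.5623 -0.153   0.0748] z pct [0.0729 0.0748 0.076 ]
plane [ 0.007 -0.002  0.07 ]
panel 5786 [ 0.4802 -0.1982  0.091 ] [[0.464, -0.3211, 0.0891], [0.4961, -0.0781, 0.0927]]
```

View pics/w4.png

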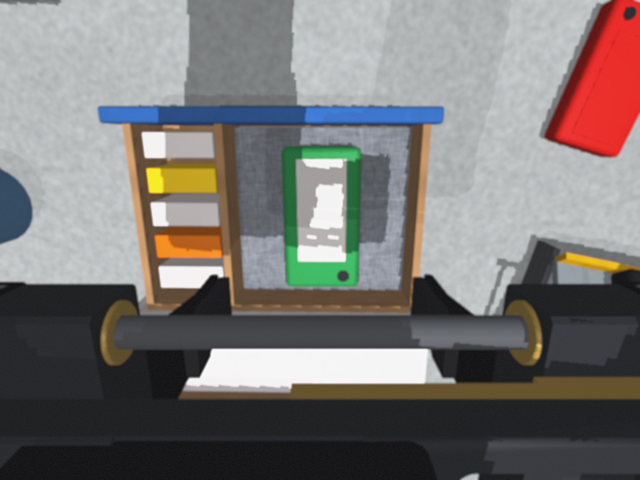

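The bank lies flat in the bay, label up, with its centre at about (321,216); its top is at z = 0.075, below the walls. Now I'll close the fingers, go in front of the panel and come down.

>>> {"fn": "jog_arm", "kwargs": {"plan": [{"travel":[0.025,-0.006,0],"spin":0,"claw":1},{"travel":[0.035,-0.009,0],"spin":0,"claw":1},{"travel":[0.035,-0.009,0],"spin":0,"claw":1},{"travel":[0.035,-0.009,0],"spin":0,"claw":1},{"travel":[0.018,-0.005,0],"spin":0,"claw":1},{"travel":[0,0,0],"spin":0,"claw":1}], "newtons": 15}}

```text
clock: 24.4
tool_pos: [0.4129, -0.2083, 0.1994]
tool_rot: [-3.125, -0.013, -3.041]
force: [1.2, -1.3, -0.1]
grip_width: 0.055
```

```bash
python3 st.py
```

```text
24.4 q [ 1.138  0.003 -0.771  1.899  0.023  1.245  2.031] qd [-0.05  0.05 -0.04 -0.06  0.03 -0.01 -0.09] p [ 0.4129 -0.2083  0.1994] rot [-3.125 -0.013 -3.041] z [-0.011 -0.017 -1.   ] x [-0.995 -0.1    0.013] y [-0.101  0.995 -0.016] F [ 1.2 -1.3 -0.1] 0.05502522064144613
```

>>> {"fn": "jog_arm", "kwargs": {"plan": [{"travel":[0,0,0.025],"spin":0,"claw":1},{"travel":[0,0,0.03],"spin":0,"claw":1},{"travel":[0,0,0.03],"spin":0,"claw":1},{"travel":[0,0,0.03],"spin":0,"claw":1},{"travel":[0,0,0.02],"spin":0,"claw":1},{"travel":[0,0,0.006],"spin":0,"claw":1},{"travel":[0,0,0],"spin":0,"claw":1}]}}

```text
clock: 24.98
tool_pos: [0.4151, -0.2072, 0.0575]
tool_rot: [-3.13, -0.012, -3.035]
force: [-0.1, 0.2, 1.2]
grip_width: 0.0078
```

```bash
python3 st.py
```

```text
24.98 q [ 1.077  0.198 -0.773  2.055  0.188  0.958  1.881] qd [ 0.01 -0.04 -0.01 -0.04 -0.02  0.03  0.02] p [ 0.4151 -0.2072  0.0575] rot [-3.13  -0.012 -3.035] z [-0.01  -0.013 -1.   ] x [-0.994 -0.106  0.012] y [-0.106  0.994 -0.012] F [-0.1  0.2  1.2] 0.007837809114450828
```

>>> {"fn": "jog_arm", "kwargs": {"plan": [{"travel":[-0.02,0,0],"spin":0,"claw":1},{"travel":[-0.015,0,0],"spin":0,"claw":1},{"travel":[-0.005,0,0],"spin":0,"claw":1},{"travel":[-0.003,0,0],"spin":0,"claw":1},{"travel":[-0.003,0,0],"spin":0,"claw":1},{"travel":[-0.003,0,0],"spin":0,"claw":1},{"travel":[-0.004,0,0],"spin":0,"claw":1},{"travel":[-0.004,0,0],"spin":0,"claw":1},{"travel":[-0.005,0,0],"spin":0,"claw":1},{"travel":[-0.006,0,0],"spin":0,"claw":1},{"travel":[-0.006,0,0],"spin":0,"claw":1}]}}

```text
clock: 25.9
tool_pos: [0.488, -0.2009, 0.0582]
tool_rot: [-3.127, -0.012, -3.037]
force: [-5.1, -0.2, 4.1]
grip_width: 0.0008
```

```bash
python3 st.py
```

```text
25.9 q [ 0.951  0.337 -0.756  1.91   0.293  1.009  1.738] qd [-0.12  0.13  0.02 -0.15  0.09  0.05 -0.11] p [ 0.488  -0.2009  0.0582] rot [-3.127 -0.012 -3.037] z [-0.011 -0.016 -1.   ] x [-0.994 -0.104  0.012] y [-0.105  0.994 -0.015] F [-5.1 -0.2  4.1] 0.0008128190793862
```

The drawer is moving with about 5 N. Continuing.

>>> {"fn": "jog_arm", "kwargs": {"plan": [{"travel":[-0.008,0,0],"spin":0,"claw":1},{"travel":[-0.008,0,0],"spin":0,"claw":1},{"travel":[-0.008,0,0],"spin":0,"claw":1},{"travel":[-0.008,0,0],"spin":0,"claw":1},{"travel":[-0.008,0,0],"spin":0,"claw":1},{"travel":[-0.008,0,0],"spin":0,"claw":1},{"travel":[-0.008,0,0],"spin":0,"claw":1},{"travel":[-0.008,0,0],"spin":0,"claw":1},{"travel":[-0.008,0,0],"spin":0,"claw":1},{"travel":[-0.008,0,0],"spin":0,"claw":1},{"travel":[-0.007,0,0],"spin":0,"claw":1},{"travel":[-0.006,0,0],"spin":0,"claw":1},{"travel":[-0.004,0,0],"spin":0,"claw":1}]}}

```text
clock: 26.98
tool_pos: [0.5852, -0.1908, 0.0573]
tool_rot: [-3.126, -0.012, -3.037]
force: [-5.0, -0.7, 4.4]
grip_width: 0.0005
```

```bash
python3 st.py
```

```text
26.98 q [ 0.791  0.505 -0.716  1.697  0.387  1.089  1.627] qd [-0.07  0.08  0.02 -0.11  0.03  0.04 -0.03] p [ 0.5852 -0.1908  0.0573] rot [-3.126 -0.012 -3.037] z [-0.01  -0.016 -1.   ] x [-0.994 -0.105  0.012] y [-0.105  0.994 -0.015] F [-5.  -0.7  4.4] 0.00046691538150910294
```

>>> {"fn": "jog_arm", "kwargs": {"plan": [{"travel":[-0.004,0,0],"spin":0,"claw":1},{"travel":[-0.004,0,0],"spin":0,"claw":1},{"travel":[-0.004,0,0],"spin":0,"claw":1},{"travel":[-0.004,0,0],"spin":0,"claw":1}]}}

```text
clock: 27.32
tool_pos: [0.601, -0.1892, 0.0572]
tool_rot: [-3.126, -0.011, -3.037]
force: [-4.4, -1.1, 4.2]
grip_width: 0.0007
```

>>> {"fn": "jog_arm", "kwargs": {"plan": [{"travel":[-0.002,0,0],"spin":0,"claw":1},{"travel":[-0.002,0,0],"spin":0,"claw":1},{"travel":[-0.002,0,0],"spin":0,"claw":1}]}}

```text
clock: 27.57
tool_pos: [0.6071, -0.1886, 0.0571]
tool_rot: [-3.126, -0.011, -3.037]
force: [-5.5, -0.7, 4.4]
grip_width: 0.0006
```

>>> {"fn": "jog_arm", "kwargs": {"plan": [{"travel":[-0.002,0,0],"spin":0,"claw":1},{"travel":[-0.002,0,0],"spin":0,"claw":1}]}}

```text
clock: 27.73
tool_pos: [0.6111, -0.1881, 0.0571]
tool_rot: [-3.126, -0.011, -3.037]
force: [-4.1, -1.6, 3.9]
grip_width: 0.0002
```

>>> {"fn": "jog_arm", "kwargs": {"plan": [{"travel":[-0.002,0,0],"spin":0,"claw":1},{"travel":[-0.002,0,0],"spin":0,"claw":1}]}}

```text
clock: 27.9
tool_pos: [0.6139, -0.1879, 0.057]
tool_rot: [-3.126, -0.013, -3.037]
force: [-17.9, -0.7, 15.0]
grip_width: 0.0005
```

>>> {"fn": "jog_arm", "kwargs": {"plan": [{"travel":[-0.0015,0,0],"spin":0,"claw":1},{"travel":[-0.0015,0,0],"spin":0,"claw":1}]}}

```text
clock: 28.07
tool_pos: [0.6139, -0.1879, 0.057]
tool_rot: [-3.126, -0.02, -3.038]
force: [-33.2, 0.8, 25.3]
grip_width: 0.0002
```

>>> {"fn": "jog_arm", "kwargs": {"plan": [{"travel":[-0.0015,0,0],"spin":0,"claw":1},{"travel":[0,0,0],"spin":0,"claw":1}]}}

```text
clock: 28.23
tool_pos: [0.6138, -0.1879, 0.0569]
tool_rot: [-3.126, -0.023, -3.038]
force: [-33.6, -0.0, 26.5]
grip_width: 0.0006
```

That is the end stop: the force rose with no further motion. Backing off and checking.

>>> {"fn": "jog_arm", "kwargs": {"plan": [{"travel":[0.003,0,0],"spin":0,"claw":1},{"travel":[0.02,0,0],"spin":0,"claw":1},{"travel":[0.035,0,0],"spin":0,"claw":1},{"travel":[0.035,0,-0.02],"spin":0,"claw":1},{"travel":[0.02,0,-0.035],"spin":0,"claw":1},{"travel":[0,0,-0.04],"spin":0,"claw":1},{"travel":[0,0,-0.04],"spin":0,"claw":1},{"travel":[0,0,-0.03],"spin":0,"claw":1},{"travel":[0,0,0],"spin":0,"claw":1}]}}

```text
clock: 28.98
tool_pos: [0.5122, -0.1963, 0.2299]
tool_rot: [-3.121, -0.001, -3.036]
force: [0.5, 0.0, 0.0]
grip_width: 0.0009
```

```bash
python3 st.py
python3 - <<'E'
from h import *
p,d=snap('wrist','w5');W=cloud('wrist',d,np.load('pics/w5.npz')['T']);p=p.astype(int);r,g,b=p[...,0],p[...,1],p[...,2]
B=(b>r+50)&(b>g+30)&(W[...,2]>.085)&(W[...,2]<.098);P=W[B];print('panel top',B.sum(),P.mean(0).round(4))
c,s=np.cos(.103),np.sin(.103);a=(W[...,:2]-P.mean(0)[:2])@np.array([c,s])
w=(W[...,2]>.098)&(W[...,2]<.105)&(a>0)&(abs(W[...,1]+.19)<.1);print('panel a pct',np.percentile(a[B],[2,50,98]).round(4),'cab front a',np.percentile(a[w],[.5,2,5]).round(4))
snap('scene','s5')
cv2.imwrite('pics/f5.png',np.hstack([cv2.resize(cv2.imread('pics/w5.png'),(400,300)),cv2.resize(cv2.imread('pics/s5.png'),(400,300))]))
E
```

```text
28.98 q [ 0.99   0.197 -0.809  1.677  0.167  1.326  1.827] qd [-0.01  0.05  0.01  0.09  0.03 -0.09 -0.03] p [ 0.5122 -0.1963  0.2299] rot [-3.121e+00 -1.000e-03 -3.036e+00] z [ 0.001 -0.02  -1.   ] x [-0.994 -0.105  0.001] y [-0.105  0.994 -0.02 ] F [0.5 0.  0. ] 0.0008693053004728739
panel top 310 [ 0.5791 -0.4564  0.0907]
panel a pct [-0.021  -0.0024  0.0266] cab front a [0.0853 0.0864 0.0885]
```

View pics/f5.png

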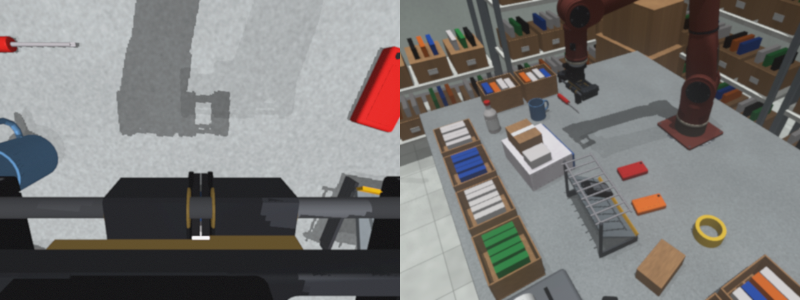

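The views show the drawer flush and the bystanders in place. One last numeric check from the top camera before handing in.

Run:
```python
from h import *
p,d=snap('top','t5');W=cloud('top',d,pose('top'));z0=np.load('pics/top0.npz');q=p.astype(int);r,g,b=q[...,0],q[...,1],q[...,2]
c,s=np.cos(.103),np.sin(.103);Q=W[...,:2]-np.array([.48,-.202]);a=Q@[c,s];bb=Q@[-s,c]
B=(b>r+50)&(b>g+30)&(abs(bb)<.14)&(a>-.05)&(a<.25)&(W[...,2]>.08)&(W[...,2]<.1)
print('panel a (0=start)',B.sum(),np.percentile(a[B],[5,50,95]).round(4) if B.any() else '')
w=(W[...,2]>.094)&(W[...,2]<.106)&(abs(bb)<.11)&(a>.1)&(q.min(-1)>150);print('cabinet top front a',np.percentile(a[w],[1,3]).round(4))
diff=np.abs(q-z0['p'].astype(int)).sum(-1)>90
for n,(v0,v1,u0,u1) in dict(black=(180,228,245,275),tape=(275,322,115,162),carton=(180,245,110,165),mug=(205,255,472,515),driver=(282,300,455,535)).items(): print(n,'changed px',diff[v0:v1,u0:u1].mean().round(3))
```

```text
panel a (0=start) 350 [0.147  0.1513 0.1558]
cabinet top front a [0.1589 0.1606]
black changed px 0.0
tape changed px 0.0
carton changed px 0.0
mug changed px 0.0
driver changed px 0.003
```

```bash
python3 -c "
from bench import *
print(close_job(), get_state()['clock'])"
```

```text
the job is handed in; nothing more can be done
the job is handed in; nothing more can be done
```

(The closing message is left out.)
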